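Index the stamp carousel and clip the loose stamp into its free place

TASK

Turn the stamp carousel until its one empty clip clicks into place at the front, over the white mark on the base. Then take the wooden hand stamp standing on the desk and push its neck straight into that clip until it snaps fully home, hanging upright and square like the others, and leave the other things on the desk where they are.

Things in the scene. Friction and masses are not known exactly. Their poses are not given: they have to be found in the camera images.
- carousel: Rubber-stamp carousel: fixed round black base, 208 mm across, 12 mm high. Origin at the centre of its underside, on the turning axis; z up; its -x axis points to its front, where a small white line is set in its rim, outside the roller housing (26 mm square, to 24 mm above the desk). The grey head with six clips, 60 deg apart, turns above it; five clips hold stamps that stay there, one is empty.
- carousel_head (a joint): Angle of the head (rad), growing anticlockwise seen from above; 0 = empty clip at the front over the white mark. A sprung roller in a star wheel holds the head at every 1.047 rad: it takes about 0.15 N m to leave a notch, past half way it is drawn into the next one, and it centres itself when let go.
- knob (a point): Middle of the round fluted knob on the head, on the turning axis, 112 mm above the desk. Knob 38 mm thick, from 98 to 128 mm above the desk, on a 19 mm stalk; the head's plate (135 mm across) below it reaches 86 mm. Handles of the hanging stamps (24 mm thick, tops 128 mm above the desk) stand round it on a circle of 75 mm radius.
- free_clip (a point): Seat of the empty clip = where the axis of a clipped neck stands: 75 mm from the turning axis, 80 mm above the desk. Its axes turn with the head; -x points outward, so a stamp is pushed in along +x. Two spring-steel prongs, 9 mm high, with round noses 8 mm apart lying 4.5 mm outside the seat, flared outside. Takes about 8 N, then the force drops and the neck is drawn against a stop at the seat.
- front_mark (a point): Fixed point above the white mark at the carousel's front, 75 mm from the turning axis, 80 mm above the desk: free_clip comes here when the empty clip is at the front. Axes as carousel.
- stamp: The loose dark wooden hand stamp, upright on the desk, 60 g: block 24 (x) by 46 (y) by 20 mm high on a rubber sole; round neck 12 mm thick from 25 to 47 mm above the sole; round barrel handle 24 mm thick from 53 to 78 mm, domed to 84.5 mm. Origin at the centre of the sole, z up the handle. In the clip its long side (y) lies along the rim, square to the clip's x, either way round.
- stamp_neck (a point): Middle of the stamp's neck, 36 mm above its sole, on its axis. In the clip it is at free_clip; a few mm higher or lower does no harm (the neck is 22 mm long, the prongs 9 mm high).
- ink_pad: Bystander: flat black ink pad, 78 x 113 x 16 mm, lying near the loose stamp. Origin at the centre of its underside.
- mug: Bystander: white mug, 92 mm across, 95 mm high, handle to its -y. Origin at the centre of its underside.
- eraser: Bystander: eraser 20 x 44 x 12 mm, lying at the left of the desk. Origin at the centre of its underside.
- usb_stick: Bystander: black memory stick with a grey cap, 17 x 38 x 9 mm, lying to the right of the loose stamp. Origin at the centre of its underside.
Mind the look-alikes: they are no part of the job. Of the things shaped like the stamp, the wooden one is meant.

How it is judged:
By the outcome, as a careful person would: the job done as asked, in the order asked, and still so for the second after the job is handed in, with the robot touching nothing.
It also fails if it takes over 67 s, if anything falls off the work surface, if the arm or the gripper's body presses on something with over 40 N, if the wrist force passes 120 N, or if a joint passes its speed limit or range.

ROBOT

A 7-joint arm with a two-finger parallel gripper is mounted at the origin on a cart in front of the work surface, level with it; the furniture and walls round the work are solid. World frame = base frame: x ahead of the robot, y to its left, z up, the work surface at z = 0. Lengths are in m, angles in rad, forces in N, time in s.
With the tool pointing down it reaches from about 0.4 to 0.85 m from the base axis. Payload 4.5 kg.
Tool frame: the origin (TCP) lies midway between the tips of the shut fingers; the grasp point (between the pads) lies 19 mm behind it; x points along the fingers, y is the direction in which the jaws open and shut, and the axes are right-handed (so a half turn about x gives the same grasp; the last joint's range is limited). The gripper opens to 88 mm and grips with 3 to 60 N. Pads are 18 mm wide; open, the fingers measure 123 mm over their backs; the gripper's body (75 mm by 187 mm) begins 45 mm behind the grasp point.
Start: joints at [1.263, 0.689, -0.195, 1.565, 0.157, 0.902, -0.215], TCP at [0.21, -0.589, 0.239] pointing down, gripper open.
Joint ranges: [-3.01, 3.01], [-0.46, 2.08], [-1.47, 1.51], [0.13, 2.56], [-1, 4.14], [0.04, 2.09], [-2.66, 2.66]. Speed limits (rad/s): [2.57, 2.57, 3.14, 3.14, 3.14, 3.14, 3.14].

INTERFACE

Orientations are given as a unit quaternion [x, y, z, w].
In Python, from plant import r gives the robot as it stands.
- The arm moves only by the tool arm_command, never from a script. Its argument "plan" is a list of rows, each a list of 5 numbers: the finger opening in m, from 0 to 0.0881, then the shift along the tool's x, y, z in m, then the turn about the tool's x in rad. In form: [[grip, dx, dy, dz, roll], ...]. A call has 1 to 12 rows; each row shifts and turns the commanded pose from where the row before left it, along the tool's axes as they then stand; what a row does not reach is not made up. A row lasts 1/8 s, in which the tool goes at most 62.5 mm and 10.7 degrees, less where a joint would pass 70% of its speed; a pose out of reach is approached as far as the arm can. A call is refused whole if a number of a shift passes 0.0625 or a number of a turn 0.188, either way. A call with a gripper value outside its range is refused whole. The fingers move at their own pace and stop on an object; "force" is the grip in N (left out, the last holds). Time passes only in rows, so rows that do not move let the fingers close. It gives the time, the measured TCP pose, the force and the opening at its end, in the units of the state.
- r.get_state(): the state, without advancing time (a new reading comes with each control period).
- r.snapshot(name): name is "side" or "top" or "wrist"; returns (picture, depth): 384x512x3 uint8, red, green, blue; 384x512 float32, m along the optical axis (not along the pixel's ray), 0 where there is no reading.
- r.calibration(name): a dict with "fx", "fy", "cx", "cy" (pixels), "eye" and "orientation" of the camera in the world; the wrist camera has in their place "mount" (4x4, takes a point from camera to tool coordinates, whose origin is the TCP and whose axes are the tool frame's). Camera axes: x right, y down, z forward; pixel columns grow to the right and rows downward; lengths in m; the calibration is good to about 2 mm. The wrist camera is an equidistant fisheye: a pixel r from the principal point sees the ray r / f radians off the axis. A picture is of the moment at which its call begins: read the wrist's pose just before it. calibration takes no time and is no camera call.
- r.finish_job(): hands the job in, once; it reports no verdict.
The state is a dict: "clock": time; "q": joint angles; "qd": joint speeds; "joint_torque": joint torques, N m; "tool_pos": TCP position; "eef_rot": TCP orientation; "contact_force": force on the tool from outside, world axes, zero at the start; "moment": the same for the moment, N m; "opening": opening from 0.0 (shut) to 1.0 (fully open).
Only numpy, scipy, OpenCV 4.12 (cv2) and the standard library are available. Lean on these libraries where they do the work, as an engineer would, in place of code of your own. Each camera call takes 0.05 s, during which the arm holds its last target.

## Working session

There is one attempt and no reset: what is moved stays moved. The work goes in short steps, Python scripts to look and compute and a tool call to move; the robot and the scene stay as the last step left them, time stands still between calls to the robot, and variables do not carry over. Pictures are saved under pics/ and viewed, and the job is handed in when it is done.

Besides the shell and the picture viewer there is one more tool, called after "Request:" by a JSON object that holds its "api" and its "payload", one argument or row to a line. arm_command: Moves the arm, as the interface text tells. Its arguments: {"type":"object","properties":{"plan":{"type":"array","items":{"type":"array","items":{"type":"number"}}},"force":{"type":"number"}},"required":["plan"]}

```bash
ls; mkdir -p pics; python3 - <<'E'
from plant import r
import cv2
s=r.get_state(); print(s)
for n in("side","top","wrist"):
    p,d=r.snapshot(n); cv2.imwrite(f"pics/{n}0.png",p[:,:,::-1]); 
    import numpy as np; np.save(f"pics/{n}0.npy",d); print(n,r.calibration(n))
E
```

```text
pics
{'clock': 0.0, 'q': array([ 1.26279499,  0.68997713, -0.19451842,  1.56631396,  0.15731303,
        0.90250793, -0.21510245]), 'qd': array([-0.0001124 ,  0.00017925,  0.00139875,  0.00030719, -0.00043603,
       -0.00063592, -0.00185247]), 'joint_torque': array([ 2.46671743e-04, -5.27550852e+01, -1.26715556e+00, -1.53428686e+01,
       -5.27577836e-02,  6.66128049e-03,  1.53132378e-04]), 'tool_pos': array([ 0.20923502, -0.58827811,  0.23792244]), 'eef_rot': array([-0.69664255, -0.12091024,  0.69695737, -0.11966746]), 'contact_force': array([-0.53079124, -0.56142688, -0.2945677 ]), 'moment': array([ 0.00709681, -0.05166916, -0.00948523]), 'opening': 1.001861712937}
side {'fx': 376.2376319636848, 'fy': 376.2376319636848, 'cx': 259.66070521313196, 'cy': 195.44835852348268, 'eye': array([ 0.52145275, -0.89099503,  0.58855217]), 'orientation': array([ 0.87297095,  0.01657912, -0.01495355, -0.48726097])}
top {'fx': 360.03866799146687, 'fy': 360.03866799146687, 'cx': 254.17368956532695, 'cy': 198.17585812588004, 'eye': array([ 0.36506141, -0.09978701,  1.13360112]), 'orientation': array([ 0.70944163, -0.70206921,  0.04112896, -0.0458237 ])}
wrist {'fx': 297.3186396354542, 'fy': 297.3186396354542, 'cx': 259.33517753584033, 'cy': 190.1234796418631, 'mount': array([[ 1.55979826e-03, -2.82871373e-01,  9.59156585e-01,
        -1.47137120e-01],
       [ 9.99998758e-01,  2.24067040e-04, -1.56013544e-03,
        -1.70986540e-05],
       [ 2.26402275e-04,  9.59157827e-01,  2.82871371e-01,
        -7.28112606e-02],
       [ 0.00000000e+00,  0.00000000e+00,  0.00000000e+00,
         1.00000000e+00]])}
```

View pics/side0.png

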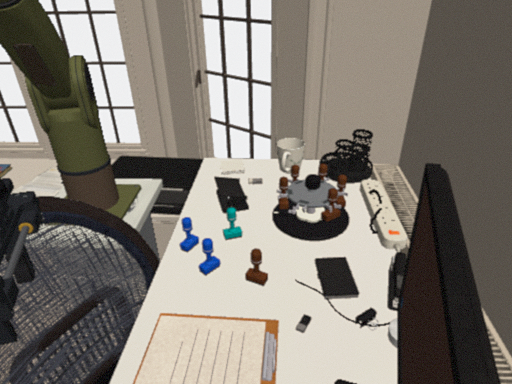

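View pics/top0.png

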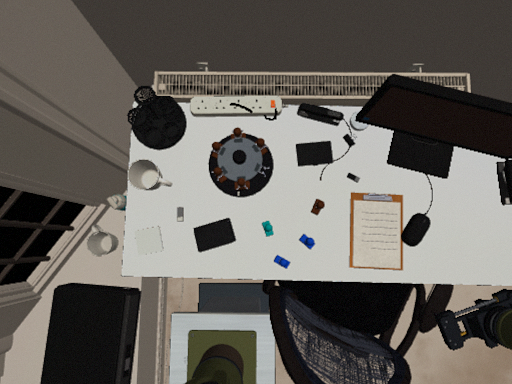

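View pics/wrist0.png

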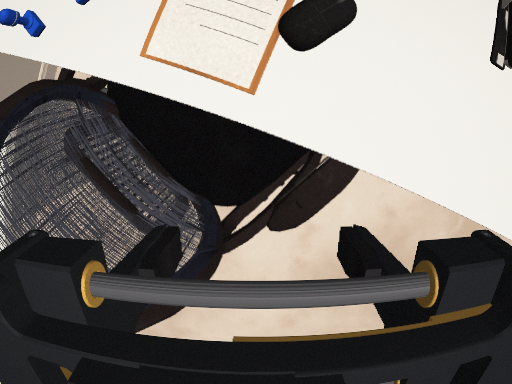

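The top view shows the carousel at about (240,160), the wooden stamp at about (317,207), and teal and blue look-alikes beside it. In the side view the wooden stamp is at about (257,268). I'll enlarge these next.

```bash
cat > h.py <<'E'
import numpy as np, cv2
from scipy.spatial.transform import Rotation as R
from plant import r
def ray(n,u,v,st=None):
    c=r.calibration(n)
    if n!="wrist":
        d=np.array([(u-c['cx'])/c['fx'],(v-c['cy'])/c['fy'],1.]); return c['eye'],R.from_quat(c['orientation']).apply(d)
    x,y=u-c['cx'],v-c['cy']; rr=np.hypot(x,y); t=rr/c['fx']
    d=np.array([np.sin(t)*x/max(rr,1e-9),np.sin(t)*y/max(rr,1e-9),np.cos(t)])
    M=c['mount']; Q=R.from_quat(st['eef_rot'])
    return Q.apply(M[:3,3])+st['tool_pos'],Q.apply(M[:3,:3]@d)
def onz(n,u,v,z,st=None):
    o,d=ray(n,u,v,st); return o+d*(z-o[2])/d[2]
def tri(a,b):
    (o1,d1),(o2,d2)=a,b
    d1=d1/np.linalg.norm(d1);d2=d2/np.linalg.norm(d2)
    A=np.stack([d1,-d2],1); t=np.linalg.lstsq(A,o2-o1,rcond=None)[0]
    p,q=o1+t[0]*d1,o2+t[1]*d2
    return (p+q)/2,np.linalg.norm(p-q)
def proj(n,P,st=None):
    c=r.calibration(n)
    if n!="wrist":
        p=R.from_quat(c['orientation']).inv().apply(np.array(P)-c['eye']); return c['cx']+c['fx']*p[0]/p[2],c['cy']+c['fy']*p[1]/p[2]
    M=c['mount'];p=R.from_quat(st['eef_rot']).inv().apply(np.array(P)-st['tool_pos'])
    p=M[:3,:3].T@(p-M[:3,3]); a=np.hypot(p[0],p[1]); t=np.arctan2(a,p[2])*c['fx']
    return c['cx']+t*p[0]/a,c['cy']+t*p[1]/a
def shot(n,f):
    st=r.get_state(); p,d=r.snapshot(n); p=p[:,:,::-1].copy()
    cv2.imwrite(f"pics/{f}.png",p); np.save(f"pics/{f}.npy",d); np.savez(f"pics/{f}_st.npz",**{k:st[k] for k in('tool_pos','eef_rot')}); return p,d,st
def ld(f): return dict(np.load(f"pics/{f}_st.npz"))
def crop(src,dst,x0,y0,w,h,k):
    p=cv2.imread(f"pics/{src}.png")[y0:y0+h,x0:x0+w]; cv2.imwrite(f"pics/{dst}.png",cv2.resize(p,None,fx=k,fy=k,interpolation=cv2.INTER_CUBIC))
E
python3 - <<'E'
from h import *
crop("top0","top0c",190,110,160,120,5); crop("side0","side0c",210,150,160,140,4)
for p in [(240,158),(317,207)]: print(p,onz("top",*p,0.08))
E
```

```text
(240, 158) [ 0.61596213 -0.04837388  0.08      ]
(317, 207) [ 0.47107476 -0.2768509   0.08      ]
```

View pics/top0c.png

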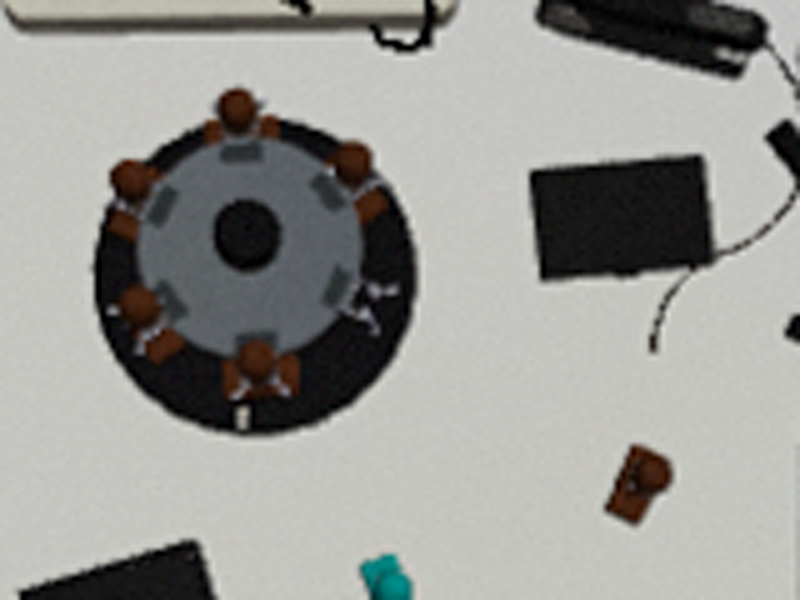

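View pics/side0c.png

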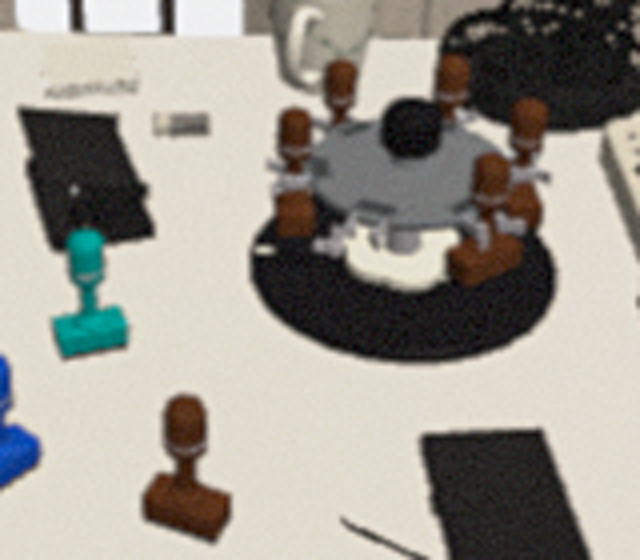

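```bash
python3 - <<'E'
from h import *
c=lambda n,x0,y0,k,x,y: ray(n,x0+(x+.5)/k-.5,y0+(y+.5)/k-.5)
T=lambda x,y:c("top",190,110,5,x,y); S=lambda x,y:c("side",210,150,4,x,y)
print("knob",tri(T(246,236),S(411,128)))
print("handle",tri(T(654,470),S(186,420)))
tp=lambda x,y,z:onz("top",190+(x+.5)/5-.5,110+(y+.5)/5-.5,z)
print("base c",tp(255,275,.012),"mark",tp(243,417,.012),"knob@.128",tp(246,236,.128),"plate c",tp(250,248,.086))
for p in[(637,446),(668,470),(632,525),(606,508)]: print(tp(*p,.02))
print("mark side",onz("side",210+264/4,150+250/4,.012))
s=r.get_state(); print(R.from_quat(s['eef_rot']).as_matrix())
E
```

```text
knob (array([ 0.61372415, -0.04627708,  0.11079975]), np.float64(0.0030502029882287017))
handle (array([ 0.48241743, -0.28844029,  0.07139667]), np.float64(0.0004994147540577241))
base c [ 0.61075584 -0.04729709  0.012     ] mark [ 0.51963082 -0.04115283  0.012     ] knob@.128 [ 0.60800036 -0.04723378  0.128     ] plate c [ 0.61087808 -0.04753446  0.086     ]
[ 0.50275698 -0.28720568  0.02      ]
[ 0.48792342 -0.30629072  0.02      ]
[ 0.45343958 -0.28359144  0.02      ]
[ 0.46383475 -0.2675977   0.02      ]
mark side [ 0.52326462 -0.04378722  0.012     ]
[[-5.72099189e-04  3.35216180e-01 -9.42141064e-01]
 [ 1.25100767e-03 -9.42140241e-01 -3.35216647e-01]
 [-9.99999054e-01 -1.37040287e-03  1.19639657e-04]]
```

Request:
{"api": "arm_command", "payload": {
  "plan": [
    [0.06, 0, -0.031, -0.0465, 0],
    [0.06, 0, -0.031, -0.0465, 0],
    [0.06, 0, -0.031, -0.0465, 0],
    [0.06, 0, -0.031, -0.0465, 0],
    [0.06, 0, -0.031, -0.0465, 0],
    [0.06, 0, -0.031, -0.0465, 0],
    [0.06, 0, 0, 0, 0]
  ]
}}

```text
clock: 1.02
tool_pos: [0.4137, -0.3151, 0.2388]
eef_rot: [0.697, 0.125, -0.695, 0.123]
contact_force: [-1.2, -0.4, 0.1]
opening: 0.683
```

```bash
python3 - <<'E'
from h import *
p,d,s=shot("wrist","w1"); print(s['clock'],s['tool_pos'],s['q']); crop("w1","w1v",0,0,512,384,1.5)
E
```

```text
1.025 [ 0.41367475 -0.31505879  0.23879068] [ 0.67245353  0.55226449 -0.17072064  1.88075628  0.13079807  0.71884225
 -0.79085246]
```

View pics/w1v.png

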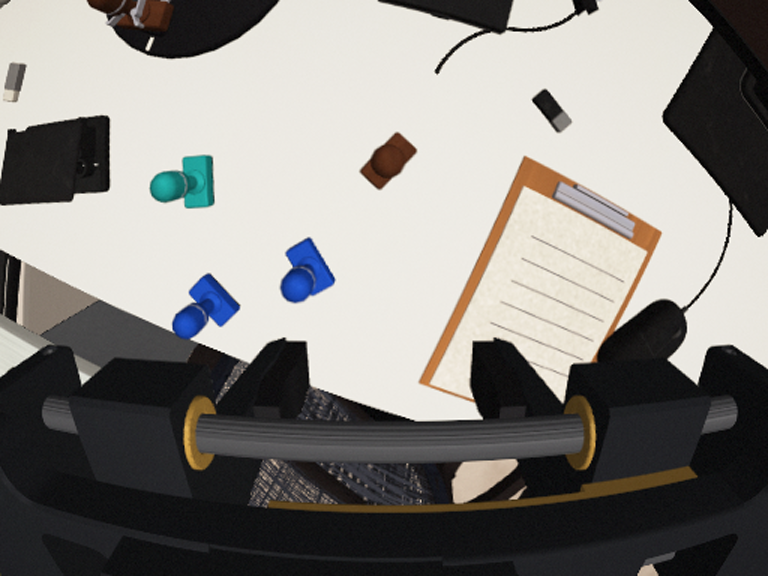

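```bash
python3 - <<'E'
from h import *
st=ld("w1"); p=cv2.imread("pics/w1.png"); crop("w1","w1s",225,80,70,55,10)
sub=p[80:135,225:295].astype(int)
m=((sub.sum(2)<330)).astype(np.uint8)
cs,_=cv2.findContours(m,cv2.RETR_EXTERNAL,cv2.CHAIN_APPROX_NONE)
c=max(cs,key=cv2.contourArea); print(cv2.contourArea(c))
for z in(.003,.02,):
    W=np.array([onz("wrist",225+q[0][0],80+q[0][1],z,st)[:2] for q in c],np.float32)
    rc=cv2.minAreaRect(W*1000); print(z,rc)
c2=np.array([onz("wrist",225+x/10-.45,80+y/10-.45,z,st) for x,y,z in[(0,0,0)]])
E
```

```text
667.0
0.003 ((479.50054931640625, -288.32635498046875), (27.212472915649414, 46.30856704711914), 64.98407745361328)
0.02 ((479.598876953125, -288.41510009765625), (26.0050048828125, 44.25383758544922), 64.9842300415039)
```

View pics/w1s.png

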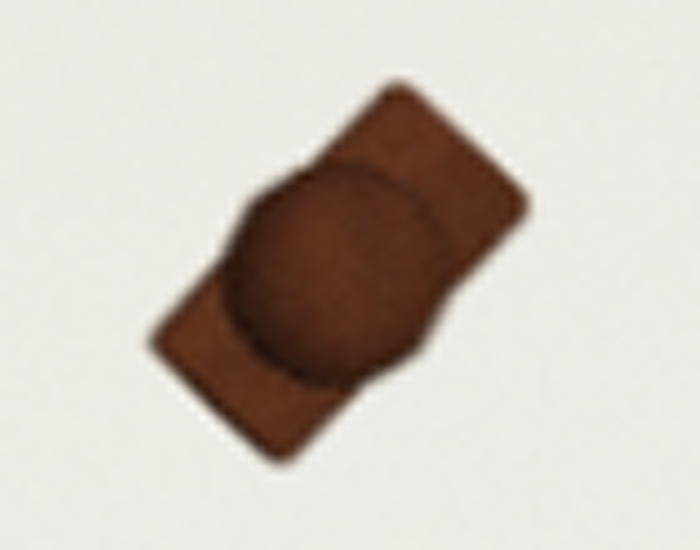

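```bash
python3 - <<'E'
from h import *
st=ld("w1")
f=lambda x,y,z: onz("wrist",225+(x+.5)/10-.5,80+(y+.5)/10-.5,z,st)
C=[f(x,y,.023) for x,y in[(397,78),(530,205),(280,467),(148,340)]]
C=np.array(C); print(C,C.mean(0))
for a,b in((0,3),(1,2),(0,1),(3,2)): e=C[a]-C[b]; print(np.linalg.norm(e),np.degrees(np.arctan2(e[1],e[0])))
print("handle",f(338,275,.066))
# height via triangulation of dome with side/top views
print(proj("side",[.4815,-.289,.0845]),proj("top",[.4815,-.289,.0845]))
E
```

```text
[[ 0.5044135  -0.28702033  0.023     ]
 [ 0.49546598 -0.30738717  0.023     ]
 [ 0.45487619 -0.29013225  0.023     ]
 [ 0.4641004  -0.26976526  0.023     ]] [ 0.47971402 -0.28857625  0.023     ]
0.04385069842263984 -23.172194056105887
0.04410514483914245 -23.030594679644857
0.022245599391858682 66.28325585157613
0.022358446182291315 65.63422659828123
handle [ 0.47962959 -0.28886703  0.066     ]
(np.float64(255.4539844111749), np.float64(249.93905679570895)) (np.float64(321.37401094468294), np.float64(203.3463291484117))
```

Request:
{"api": "arm_command", "payload": {
  "plan": [
    [0.06, 0, -0.031, -0.0459, 0],
    [0.06, 0, -0.031, -0.0459, 0],
    [0.06, 0, -0.031, -0.0459, 0],
    [0.06, 0, -0.031, -0.0459, 0],
    [0.06, 0, 0, 0, 0]
  ]
}}

```text
clock: 1.7
tool_pos: [0.5438, -0.1382, 0.2386]
eef_rot: [0.697, 0.123, -0.696, 0.122]
contact_force: [-0.9, 0.2, -0.3]
opening: 0.68
```

```bash
python3 - <<'E'
from h import *
p,d,s=shot("wrist","w2"); print(s['clock'],s['tool_pos'],s['q']); crop("w2","w2v",0,0,512,384,1.5)
E
```

```text
1.7 [ 0.5437655  -0.13822765  0.23856661] [ 0.25298668  0.60189788 -0.14002877  1.76503844  0.10913092  0.78058184
 -1.16329357]
```

View pics/w2v.png

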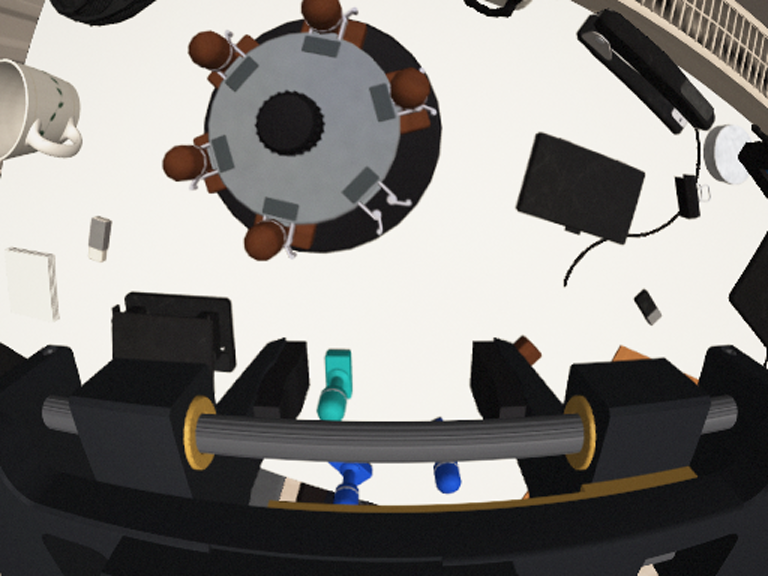

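```bash
python3 - <<'E'
from h import *
st=ld("w2")
k=lambda x,y:((x+.5)/1.5-.5,(y+.5)/1.5-.5)
print("knob@.125",onz("wrist",*k(290,123),.125,st), "tri w/ top",tri(ray("wrist",*k(290,123),st),ray("top",238.8,157.0)))
u=k(303,128);print("plate",onz("wrist",*u,.086,st))
H=[(322,12),(210,50),(183,163),(265,240),(409,90)]
P=np.array([onz("wrist",*k(*h),.118,st)[:2] for h in H]); print(P)
A=np.c_[2*P,np.ones(5)]; s=np.linalg.lstsq(A,(P**2).sum(1),rcond=None)[0]; c=s[:2]; print("circle",c,np.sqrt(s[2]+c@c))
a=np.degrees(np.arctan2(*(P-c).T[::-1])); print(a, np.mod(a,60))
st1=ld("w1"); print("mark w1",onz("wrist",*k(151,43),.012,st1))
E
```

```text
knob@.125 [ 0.61309288 -0.05087728  0.125     ] tri w/ top (array([ 0.61314766, -0.0459619 ,  0.10438688]), np.float64(0.00012197529442116082))
plate [ 0.61266382 -0.05119472  0.086     ]
[[ 0.68512981 -0.04341706]
 [ 0.64391551  0.01779801]
 [ 0.5696853   0.01182507]
 [ 0.53938714 -0.05641283]
 [ 0.65478422 -0.10973124]]
circle [ 0.61222886 -0.04887929] 0.07371004270608164
[   4.2849724    64.581816    125.0240008  -174.09526237  -55.03390449] [4.2849724  4.581816   5.0240008  5.90473763 4.96609551]
mark w1 [ 0.52042092 -0.04266289  0.012     ]
```

Request:
{"api": "arm_command", "payload": {
  "plan": [
    [0.06, 0, -0.0305, -0.0473, 0],
    [0.06, 0, -0.0305, -0.0473, 0],
    [0.06, 0, 0, 0, -0.18],
    [0.06, 0, 0, 0, -0.18],
    [0.06, 0, 0, 0, -0.18],
    [0.06, 0, 0, 0, -0.18],
    [0.06, 0, 0, 0, -0.18],
    [0.06, 0, 0, 0, 0]
  ]
}}

```text
clock: 2.75
tool_pos: [0.6092, -0.0563, 0.2383]
eef_rot: [-0.576, -0.409, 0.577, -0.41]
contact_force: [0.5, 0.0, -0.3]
opening: 0.679
```

```bash
python3 - <<'E'
from h import *
p,d,s=shot("wrist","w3"); print(s['clock'],s['tool_pos'],s['q']); print(R.from_quat(s['eef_rot']).as_matrix());crop("w3","w3v",0,0,512,384,1.5)
E
```

```text
2.75 [ 0.60919588 -0.0563115   0.23828226] [ 0.22887842  0.68853109 -0.38066497  1.60063384  0.30475963  0.91307979
 -0.59659184]
[[-1.39984392e-03  9.44270644e-01 -3.29167118e-01]
 [-1.53498924e-03 -3.29169082e-01 -9.44269749e-01]
 [-9.99997842e-01 -8.16562282e-04  1.91023062e-03]]
```

View pics/w3v.png

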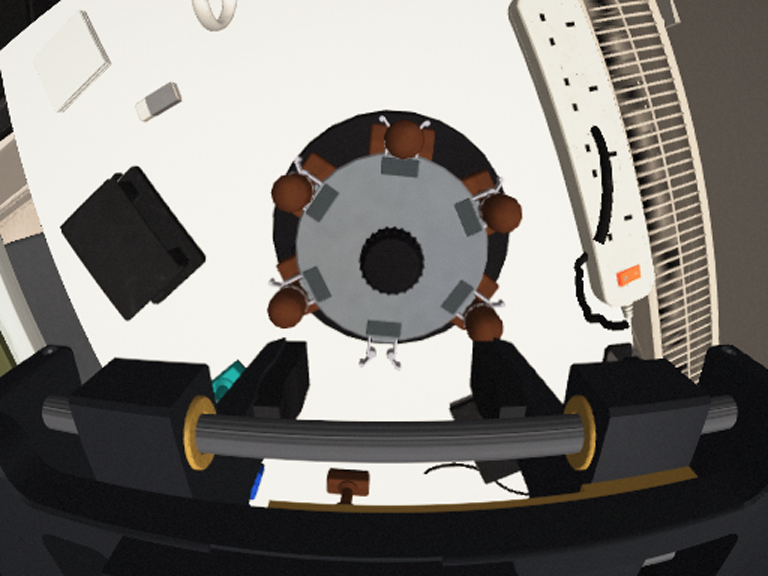

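```bash
python3 - <<'E'
from h import *
st=ld("w3"); Rm=R.from_quat(st['eef_rot'])
k=lambda x,y:((x+.5)/1.5-.5,(y+.5)/1.5-.5)
print("knob@.127",onz("wrist",*k(392,261),.127,st))
H=[(404,140),(292,193),(288,307),(484,324),(501,213)]
P=np.array([onz("wrist",*k(*h),.118,st)[:2] for h in H])
A=np.c_[2*P,np.ones(5)]; s=np.linalg.lstsq(A,(P**2).sum(1),rcond=None)[0]; c=s[:2]; print("circle",c,np.sqrt(s[2]+c@c))
a=np.degrees(np.arctan2(*(P-c).T[::-1])); print(a, np.mod(a,60))
# base circle: points on visible rim (view px)
B=[(274,215),(300,150),(345,120),(390,111),(450,124),(495,165),(508,225),(352,338)]
Q=np.array([onz("wrist",*k(*h),.012,st)[:2] for h in B]);A=np.c_[2*Q,np.ones(len(Q))]; s=np.linalg.lstsq(A,(Q**2).sum(1),rcond=None)[0]; b=s[:2]; print("base",b,np.sqrt(s[2]+b@b))
for n in((.6125,-.049),): print(Rm.inv().apply(np.r_[n,.096]-st['tool_pos']))
E
```

```text
knob@.127 [ 0.61423076 -0.04542671  0.127     ]
circle [ 0.61350225 -0.04699915] 0.0736815442569454
[  65.14546988  125.7634598  -174.61207152  -54.263834      5.05750935] [5.14546988 5.7634598  5.38792848 5.736166   5.05750935]
base [ 0.61372894 -0.04728819] 0.10296596020493516
[ 0.14226611  0.00082945 -0.00826343]
```

Request:
{"api": "arm_command", "payload": {
  "plan": [
    [0.06, 0, 0.0009, -0.0091, 0],
    [0.06, 0.0355, 0, 0, 0],
    [0.06, 0.0355, 0, 0, 0],
    [0.06, 0.0355, 0, 0, 0],
    [0.06, 0.0355, 0, 0, 0],
    [0.06, 0, 0, 0, 0]
  ]
}}

```text
clock: 3.55
tool_pos: [0.6121, -0.0439, 0.0944]
eef_rot: [-0.574, -0.412, 0.577, -0.41]
contact_force: [-0.2, 0.0, 0.6]
opening: 0.68
```

```bash
python3 - <<'E'
from h import *
p,d,s=shot("wrist","w4"); print(s['clock'],s['tool_pos'],s['q']); shot("side","s4"); crop("w4","w4v",100,50,400,300,2);crop("s4","s4v",230,110,160,130,5)
E
```

```text
3.55 [ 0.61206576 -0.0439029   0.09444772] [ 0.16382832  0.87843057 -0.3022246   1.7014165   0.4006999   0.62890111
 -0.693415  ]
```

View pics/w4v.png

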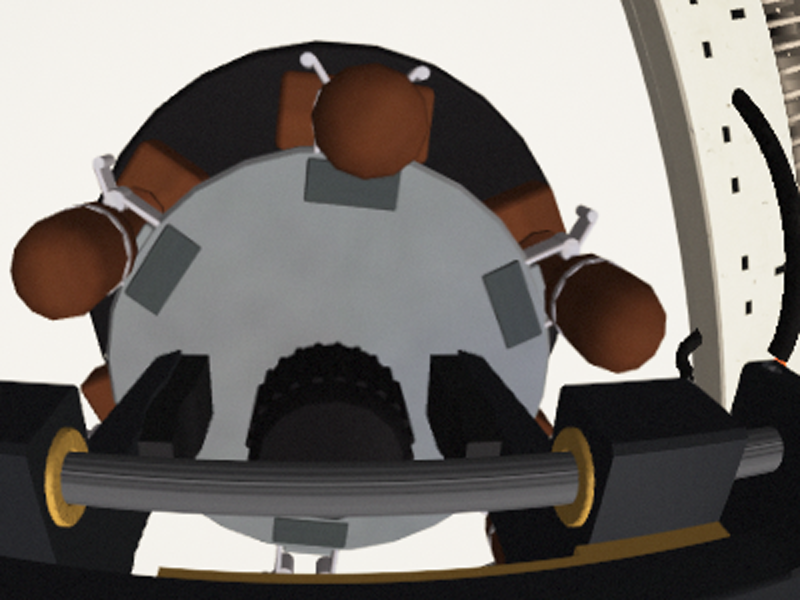

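View pics/s4v.png

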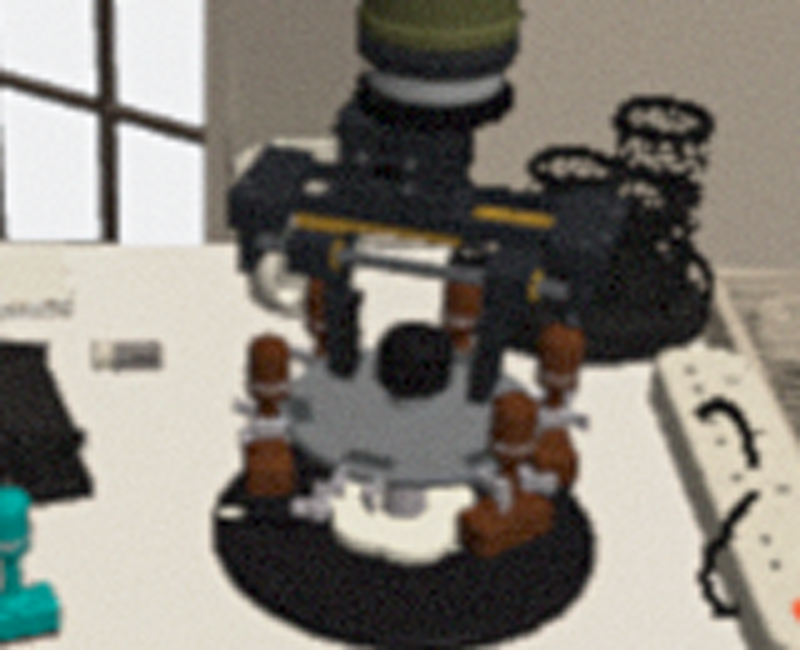

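Request:
{"api": "arm_command", "payload": {
  "plan": [
    [0.06, 0, 0.0022, 0.0037, 0],
    [0.06, 0, 0, 0, 0],
    [0.03, 0, 0, 0, 0],
    [0.03, 0, 0, 0, 0],
    [0.03, 0, 0, 0, 0],
    [0.03, 0, 0, 0, 0]
  ],
  "force": 25
}}

```text
clock: 4.4
tool_pos: [0.6135, -0.048, 0.0968]
eef_rot: [-0.574, -0.412, 0.576, -0.411]
contact_force: [-4.4, 1.4, 5.5]
opening: 0.423
```

Request:
{"api": "arm_command", "payload": {
  "plan": [
    [0.03, 0, 0, 0, 0.1],
    [0.03, 0, 0, 0, 0.15],
    [0.03, 0, 0, 0, 0.15],
    [0.03, 0, 0, 0, 0.15],
    [0.03, 0, 0, 0, 0.15],
    [0.03, 0, 0, 0, 0.15],
    [0.03, 0, 0, 0, 0.15],
    [0.03, 0, 0, 0, 0.15],
    [0.03, 0, 0, 0, 0],
    [0.03, 0, 0, 0, 0]
  ]
}}

```text
clock: 5.65
tool_pos: [0.6137, -0.0481, 0.0968]
eef_rot: [-0.706, -0.033, 0.707, -0.033]
contact_force: [-4.7, 0.6, 5.7]
opening: 0.422
```

```bash
python3 - <<'E'
from h import *
p,d,s=shot("wrist","w5"); print(s['clock'],s['tool_pos'],s['q'],s['opening'],s['moment']);print(R.from_quat(s['eef_rot']).as_matrix()[:,1]); shot("side","s5"); crop("w5","w5v",100,50,400,300,2);crop("s5","s5v",230,110,160,130,5)
E
```

```text
5.65 [ 0.61366024 -0.04814422  0.09681881] [ 0.00612878  0.86338188 -0.00456782  1.70704244  0.00578077  0.57349695
 -1.47978091] 0.42195748480829603 [ 0.51774983  0.96529634 -0.28473399]
[ 9.25852688e-02 -9.95704605e-01 -5.55415562e-04]
```

View pics/w5v.png

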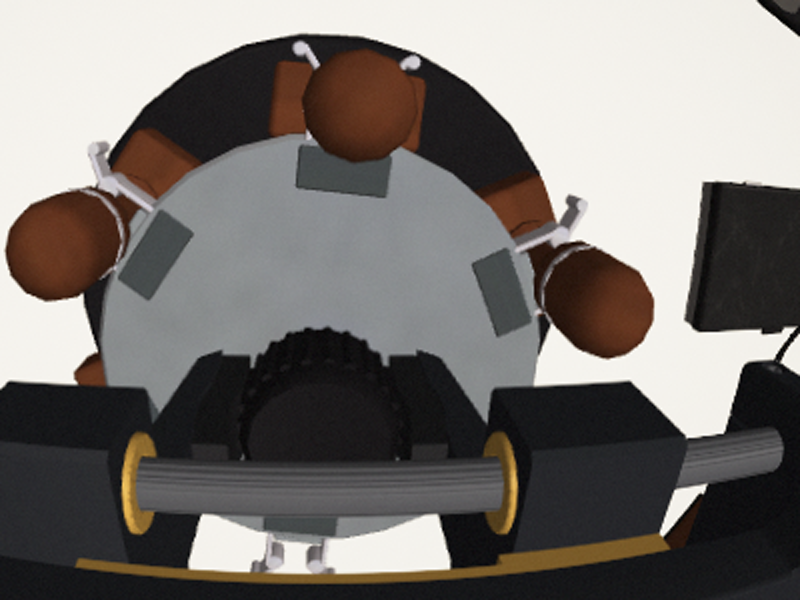

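View pics/s5v.png

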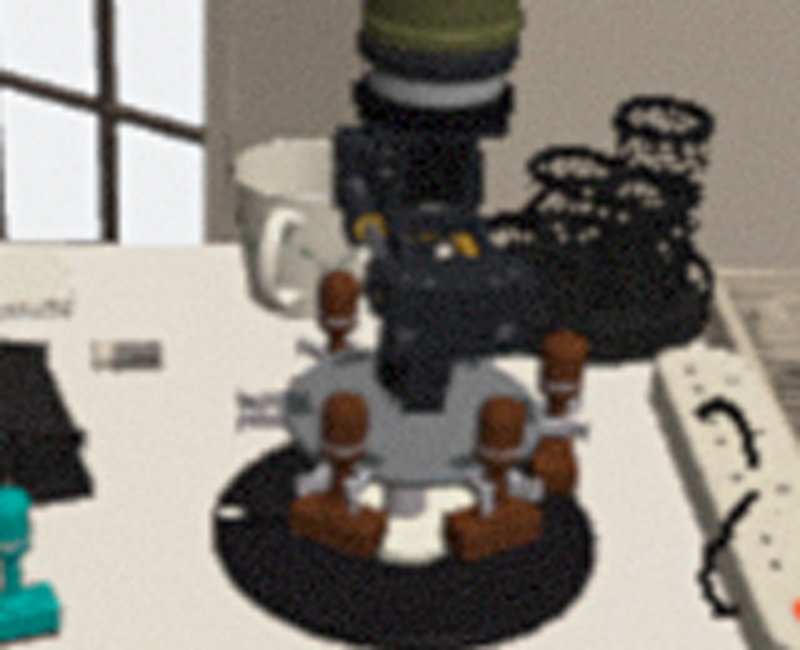

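The empty clip now points to the front. I'll release the knob so the head can centre itself, then lift.

Request:
{"api": "arm_command", "payload": {
  "plan": [
    [0.06, 0, 0, 0, 0],
    [0.06, 0, 0, 0, 0],
    [0.06, 0, 0, 0, 0],
    [0.06, -0.04, 0, 0, 0],
    [0.06, -0.05, 0, 0, 0],
    [0.06, -0.05, 0, 0, 0],
    [0.06, 0, 0, 0.06, 0],
    [0.06, 0, 0, 0.06, 0],
    [0.06, 0, 0, 0, 0]
  ]
}}

```text
clock: 6.88
tool_pos: [0.4877, -0.0604, 0.236]
eef_rot: [-0.703, -0.032, 0.71, -0.032]
contact_force: [0.8, 0.0, -0.7]
opening: 0.688
```

```bash
python3 - <<'E'
from h import *
p,d,s=shot("wrist","w6"); print(s['clock'],s['tool_pos'],s['q'],s['contact_force']);print(R.from_quat(s['eef_rot']).as_matrix()[:,1]); crop("w6","w6v",0,0,512,384,1.5); shot("side","s6");crop("s6","s6v",230,110,160,130,5)
E
```

```text
6.875 [ 0.48771794 -0.06043726  0.2360131 ] [ 0.0325491   0.52321052 -0.00575069  1.96032003  0.00613972  0.66757506
 -1.45774372] [ 0.84400595  0.02698994 -0.67309733]
[ 9.02145106e-02 -9.95922338e-01 -1.95816125e-04]
```

View pics/w6v.png

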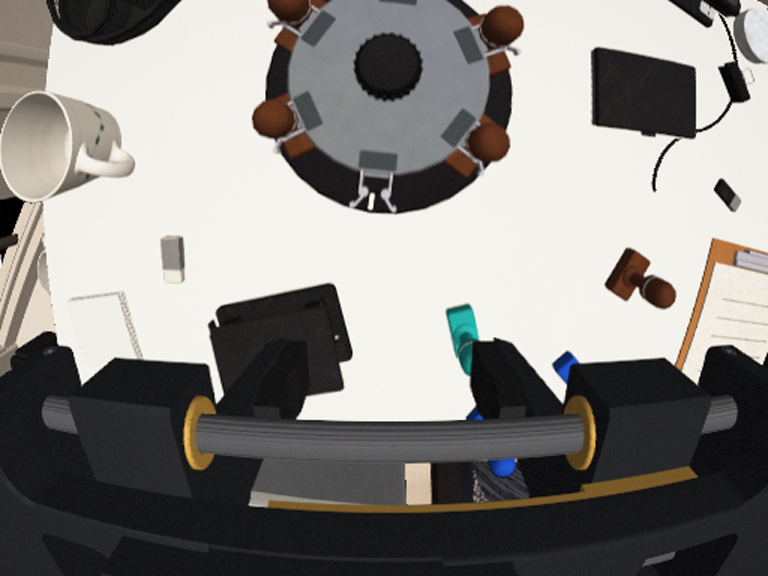

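View pics/s6v.png

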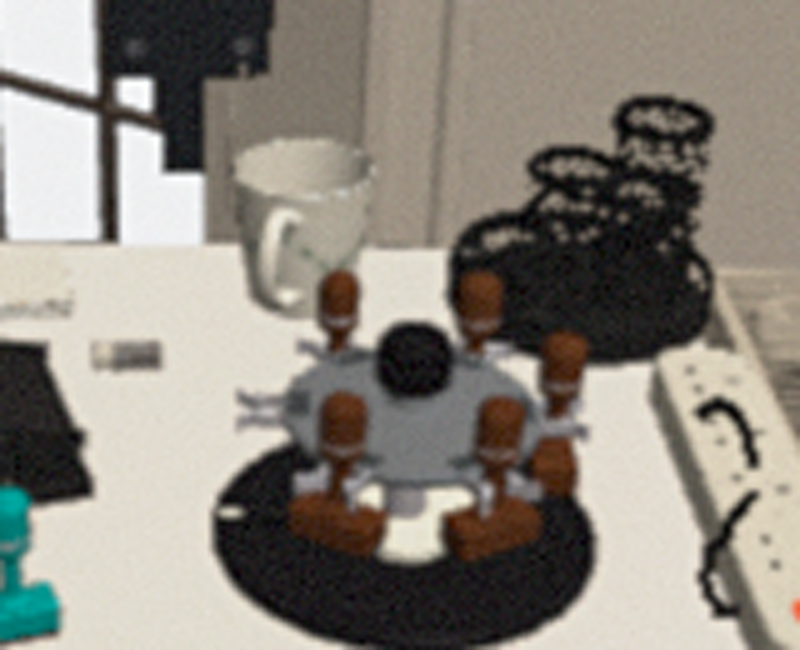

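```bash
python3 - <<'E'
from h import *
crop("w6","w6c",170,0,175,150,4.5)
E
```

```text
(no output)
```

View pics/w6c.png

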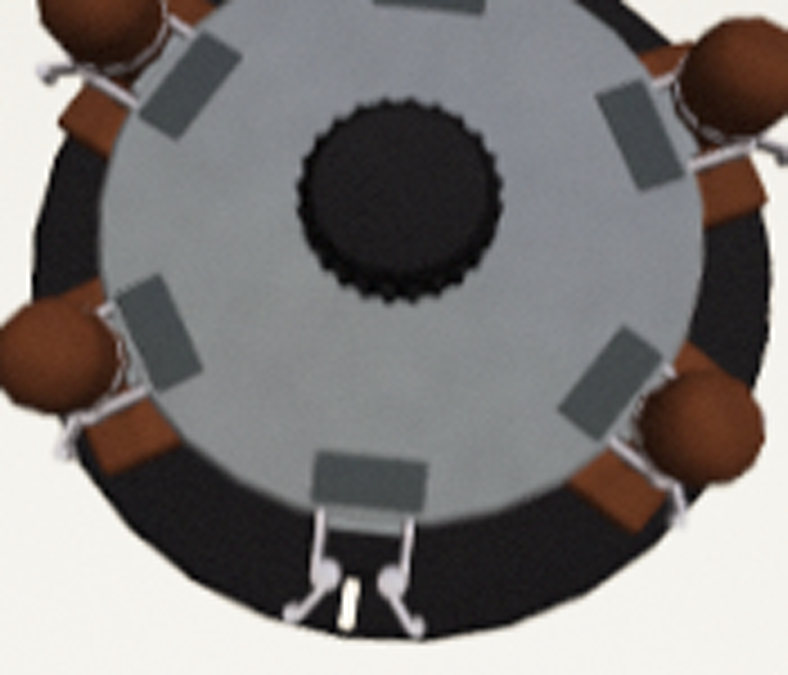

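```bash
python3 - <<'E'
from h import *
st=ld("w6")
f=lambda x,y,z: onz("wrist",170+(x+.5)/4.5-.5,(y+.5)/4.5-.5,z,st)
n=[f(325,574,.0845),f(392,581,.0845)]; m=f(349,604,.012); m1=f(352,580,.012);m2=f(346,627,.012); k=f(400,185,.128)
o=[f(292,612,.0845),f(417,628,.0845)]; rt=[f(320,515,.0845),f(408,525,.0845)]
nose=(n[0]+n[1])/2; print("noses",n,nose,"gap",np.linalg.norm(n[0]-n[1]));print("outer",(o[0]+o[1])/2,"root",(rt[0]+rt[1])/2);print("mark",m,"knob",k)
nd=lambda a,b:np.degrees(np.arctan2(*(b-a)[1::-1]))
print("noseline",nd(*n),"outer line",nd(*o),"mark line",nd(m2,m1),"knob->nose",nd(k,nose),"knob->mark",nd(k,m))
H=[(60,355),(703,425),(742,80)]
print([f(x,y,.118) for x,y in H])
B=[(35,255),(60,440),(120,530),(250,617),(400,640),(560,610),(690,510),(770,280)]
Q=np.array([f(*b,.012)[:2] for b in B]);A=np.c_[2*Q,np.ones(len(Q))]; s=np.linalg.lstsq(A,(Q**2).sum(1),rcond=None)[0]; b=s[:2]; print("base",b,np.sqrt(s[2]+b@b))
bb=np.r_[b,0]; print("base->mark",nd(bb,m),"base->nose",nd(bb,nose), np.linalg.norm((bb-nose)[:2]))
print(onz("top",190+243.5/5-.5,110+417.5/5-.5,.012))
E
```

```text
noses [array([ 0.53480798, -0.03812804,  0.0845    ]), array([ 0.53451376, -0.05309719,  0.0845    ])] [ 0.53466087 -0.04561261  0.0845    ] gap 0.014972045169367166
outer [ 0.52507224 -0.04552114  0.0845    ] root [ 0.54759954 -0.04572346  0.0845    ]
mark [ 0.52046943 -0.04161938  0.012     ] knob [ 0.61442901 -0.04787955  0.128     ]
noseline -91.12598662850743 outer line -92.4556804518632 mark line -2.4317687560871644 knob->nose 178.37214343966 knob->mark 176.18823203918802
[array([0.57844248, 0.01649839, 0.118     ]), array([ 0.57527513, -0.1114013 ,  0.118     ]), array([ 0.64794235, -0.1129922 ,  0.118     ])]
base [ 0.61227492 -0.04706197] 0.10270085287724522
base->mark 176.607253260844 base->nose 178.93019020513685 0.07762757459480382
[ 0.51963082 -0.04115283  0.012     ]
```

```bash
python3 - <<'E'
from h import *
p,d,s=shot("top","t6"); crop("t6","t6v",200,110,80,100,7)
p,d,s=shot("wrist","w7"); crop("w7","w7c",170,0,175,150,4.5)
a=cv2.imread("pics/w6.png").astype(int);b=cv2.imread("pics/w7.png").astype(int);print(abs(a-b)[:150,170:345].mean(),s['clock'])
E
```

```text
43.770247619047616 7.025
```

View pics/t6v.png

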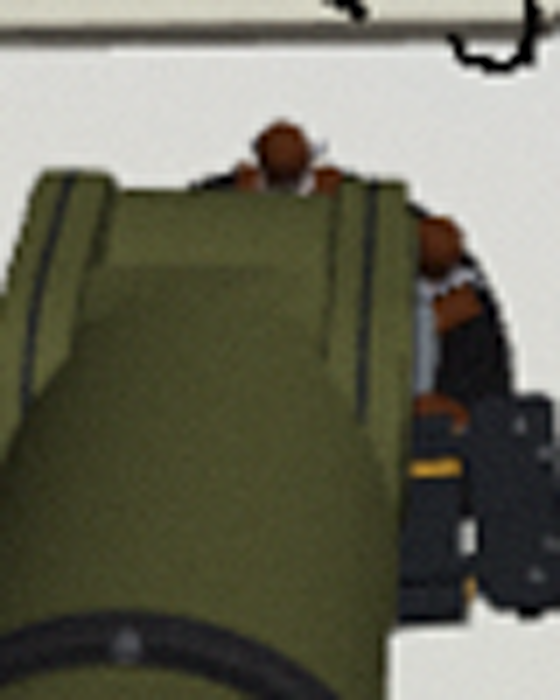

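```bash
python3 - <<'E'
from h import *
print(ld("w6"),ld("w7"))
E
```

```text
{'tool_pos': array([ 0.48771794, -0.06043726,  0.2360131 ]), 'eef_rot': array([-0.70300504, -0.03184504,  0.70975002, -0.03201131])} {'tool_pos': array([ 0.49703473, -0.05934824,  0.23721453]), 'eef_rot': array([ 0.70739773,  0.03252047, -0.70531162,  0.03265552])}
```

View pics/w7c.png

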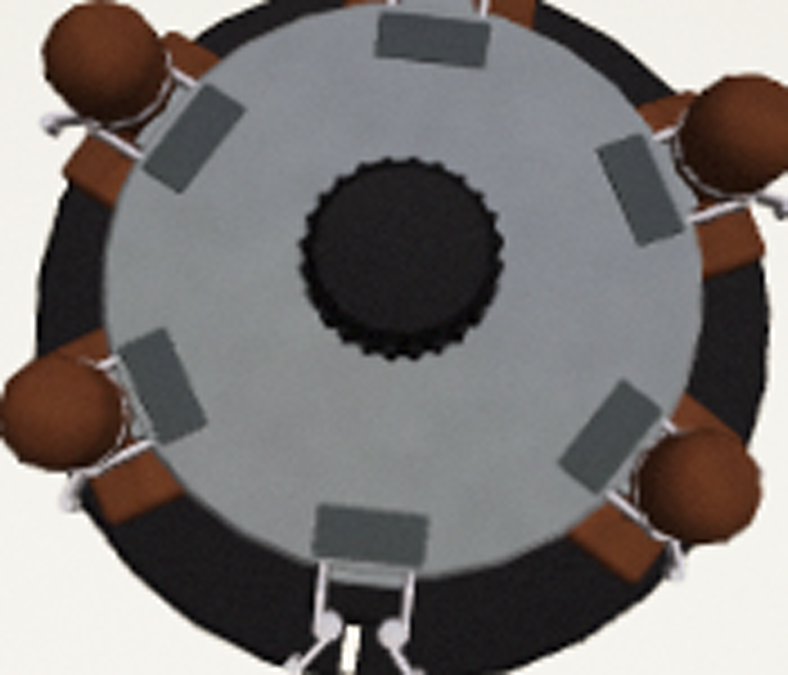

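Request:
{"api": "arm_command", "payload": {
  "plan": [
    [0.06, 0, 0, 0.02, 0],
    [0.06, 0, 0, 0, 0],
    [0.06, 0, 0, 0, 0],
    [0.06, 0, 0, 0, 0],
    [0.06, 0, 0, 0, 0]
  ]
}}

```text
clock: 7.7
tool_pos: [0.476, -0.0612, 0.2367]
eef_rot: [0.707, 0.033, -0.706, 0.033]
contact_force: [-0.1, -0.6, -0.7]
opening: 0.681
```

```bash
python3 - <<'E'
from h import *
p,d,s=shot("wrist","w8"); crop("w8","w8c",170,0,175,150,4.5); print(s['tool_pos'],np.abs(s['qd']).max())
E
```

```text
[ 0.47600109 -0.06116508  0.23667917] 0.008041474383198112
```

View pics/w8c.png

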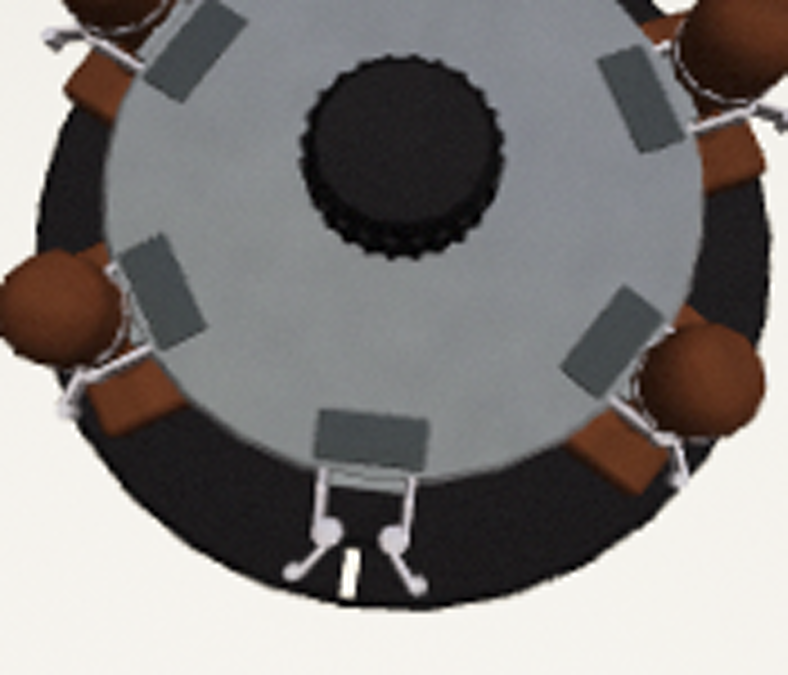

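```bash
python3 - <<'E'
from h import *
st=ld("w8")
f=lambda x,y,z: onz("wrist",170+(x+.5)/4.5-.5,(y+.5)/4.5-.5,z,st)
nd=lambda a,b:np.degrees(np.arctan2(*(b-a)[1::-1]))
n=[f(327,530,.0845),f(394,538,.0845)]; m1=f(352,550,.012);m2=f(347,597,.012); m=(m1+m2)/2; k=f(401,143,.128)
nose=(n[0]+n[1])/2; print("nose",nose,"gap",np.linalg.norm(n[0]-n[1]),"mark",m,"knob",k)
o=[f(292,571,.08),f(418,586,.08)]
pl=[f(317,437,.0865),f(428,445,.0865)]
print("noseline",nd(*n),"outer line",nd(*o),"clamp line",nd(f(320,410,.0875),f(428,420,.0875)),nd(f(316,458,.0875),f(426,470,.0875)),"mark line",nd(m2,m1))
B=[(38,230),(60,382),(110,470),(200,550),(300,597),(420,608),(550,578),(690,480),(757,350),(770,230)]
Q=np.array([f(*b,.012)[:2] for b in B]);A=np.c_[2*Q,np.ones(len(Q))]; s=np.linalg.lstsq(A,(Q**2).sum(1),rcond=None)[0]; b=s[:2]; print("base",b,np.sqrt(s[2]+b@b))
# plate circle
B=[(105,215),(170,340),(250,430),(500,462),(640,380),(700,250),(703,190),(104,170)]
Q=np.array([f(*b_,.086)[:2] for b_ in B]);A=np.c_[2*Q,np.ones(len(Q))]; s=np.linalg.lstsq(A,(Q**2).sum(1),rcond=None)[0]; c=s[:2]; print("plate",c,np.sqrt(s[2]+c@c))
H=[(62,308),(703,380)]
h=[f(x,y,.118) for x,y in H]; print(h,nd(*h)+90)
for z in(b,c,k[:2]):
  z=np.r_[z,0]; print("mark",nd(z,m)-180,"nose",nd(z,nose)-180, np.linalg.norm((z-nose)[:2]))
E
```

```text
nose [ 0.53412276 -0.04571806  0.0845    ] gap 0.014989987660494548 mark [ 0.51938308 -0.04151178  0.012     ] knob [ 0.6126543  -0.04768385  0.128     ]
noseline -91.91149162349936 outer line -91.8774958318785 clamp line -90.41448236902689 -91.32778368075152 mark line -1.0938108567768148
base [ 0.61282005 -0.04787891] 0.10243284931919475
plate [ 0.61509143 -0.04889379] 0.06656147131985989
[array([0.57753238, 0.01685028, 0.118     ]), array([ 0.57398049, -0.11127735,  0.118     ])] -1.58791842577142
mark -3.89831393096577 nose -1.5728232643437252 0.07872695667677929
mark -4.410506470250851 nose -2.2460922552103852 0.08103092550629923
mark -3.7859349047225237 nose -1.4339252990141063 0.07855614623183113
```

Request:
{"api": "arm_command", "payload": {
  "plan": [
    [0.06, 0, 0, -0.0458, 0],
    [0.06, 0, 0, -0.0458, 0],
    [0.06, 0, -0.0008, -0.0458, 0],
    [0.06, 0, 0, 0, 0],
    [0.06, 0.046, 0, 0, 0],
    [0.06, 0.046, 0, 0, 0],
    [0.06, 0.046, 0, 0, 0],
    [0.06, 0, 0, 0, 0],
    [0.06, 0, 0, 0, 0]
  ]
}}

```text
clock: 8.88
tool_pos: [0.6127, -0.0482, 0.1003]
eef_rot: [0.707, 0.032, -0.706, 0.032]
contact_force: [0.5, -0.5, -0.1]
opening: 0.68
```

Request:
{"api": "arm_command", "payload": {
  "plan": [
    [0.03, 0, 0, 0, 0],
    [0.03, 0, 0, 0, 0],
    [0.03, 0, 0, 0, 0],
    [0.03, 0, 0, 0, 0.045],
    [0.03, 0, 0, 0, 0],
    [0.03, 0, 0, 0, 0],
    [0.06, 0, 0, 0, 0],
    [0.06, 0, 0, 0, 0],
    [0.06, -0.046, 0, 0, 0],
    [0.06, -0.046, 0, 0, 0],
    [0.06, -0.046, 0, 0, 0],
    [0.06, 0, 0, 0.046, 0]
  ]
}}

```text
clock: 10.38
tool_pos: [0.5712, -0.0496, 0.2403]
eef_rot: [0.711, 0.017, -0.703, 0.017]
contact_force: [-0.2, -0.0, -0.5]
opening: 0.682
```

Request:
{"api": "arm_command", "payload": {
  "plan": [
    [0.06, 0, 0, 0.046, 0],
    [0.06, 0, 0, 0.046, 0],
    [0.06, 0, 0, 0, 0],
    [0.06, 0, 0, 0, 0],
    [0.06, 0, 0, 0, 0],
    [0.06, 0, 0, 0, 0]
  ]
}}

```text
clock: 11.12
tool_pos: [0.4752, -0.0542, 0.2366]
eef_rot: [0.707, 0.017, -0.707, 0.017]
contact_force: [-0.1, -0.2, 0.8]
opening: 0.682
```

```bash
python3 - <<'E'
from h import *
p,d,s=shot("wrist","w9"); crop("w9","w9c",170,0,175,150,4.5); print(s['clock'],s['tool_pos'],np.abs(s['qd']).max(),s['q'][6])
E
```

```text
11.125 [ 0.47524792 -0.05422209  0.23655952] 0.010430167325868695 -1.4992957254760084
```

View pics/w9c.png

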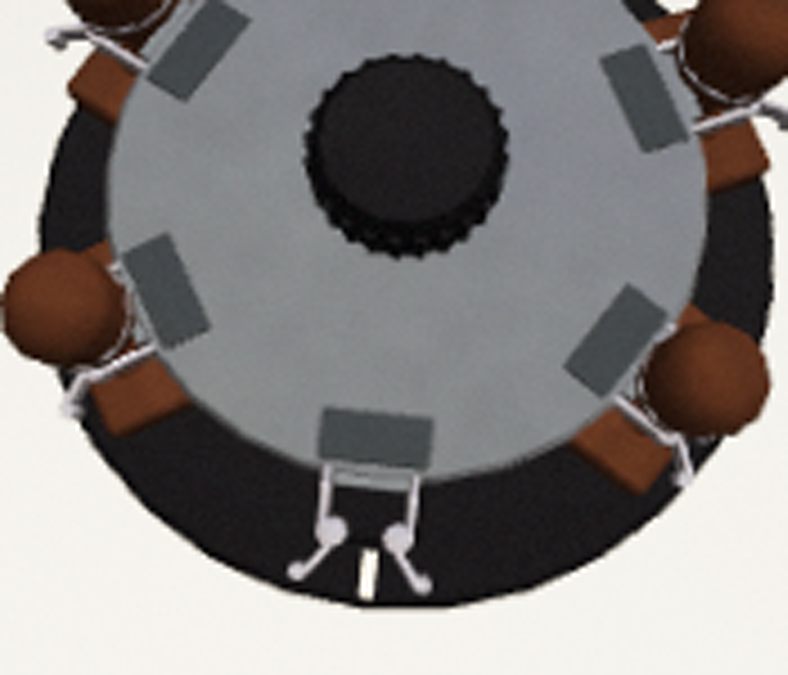

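```bash
python3 - <<'E'
from h import *
st=ld("w9")
f=lambda x,y,z: onz("wrist",170+(x+.5)/4.5-.5,(y+.5)/4.5-.5,z,st)
nd=lambda a,b:np.degrees(np.arctan2(*(b-a)[1::-1]))
n=[f(332,530,.0845),f(399,538,.0845)]; m1=f(370,550,.012);m2=f(367,597,.012); m=(m1+m2)/2; k=f(406,142,.128)
nose=(n[0]+n[1])/2; print("nose",nose,"mark",m,"knob",k)
print("noseline",nd(*n)+90,"mark line",nd(m2,m1))
B=[(41,230),(63,382),(113,470),(200,550),(300,594),(420,606),(550,580),(690,484),(757,355),(772,230)]
Q=np.array([f(*b,.012)[:2] for b in B]);A=np.c_[2*Q,np.ones(len(Q))]; s=np.linalg.lstsq(A,(Q**2).sum(1),rcond=None)[0]; b=s[:2]; print("base",b,np.sqrt(s[2]+b@b))
h=[f(x,y,.118) for x,y in [(66,307),(707,380)]]; print(nd(*h)+90)
for z in(b,k[:2],(.6128,-.0478)):
  z=np.r_[z,0]; print("mark",nd(z,m)-180,"nose",nd(z,nose)-180, np.linalg.norm((z-nose)[:2]))
print(R.from_quat(st['eef_rot']).as_matrix())
E
```

```text
nose [ 0.53405297 -0.04252461  0.0845    ] mark [ 0.519698   -0.04180754  0.012     ] knob [ 0.61258284 -0.04783569  0.128     ]
noseline -4.453450360615193 mark line -1.1510476722167549
base [ 0.61255395 -0.04783358] 0.10229255380319452
-4.210911634634016
mark -3.7130944891637796 nose -3.8689826801854394 0.07868029829299923
mark -3.713242140957476 nose -3.8690999282775635 0.07870926131866018
mark -3.6827314766104564 nose -3.8326103491666856 0.07892353810611898
[[ 6.31809601e-04  4.70416030e-02 -9.98892731e-01]
 [-2.02904111e-05 -9.98892930e-01 -4.70416252e-02]
 [-9.99999800e-01  4.99892947e-05 -6.30155650e-04]]
```

Request:
{"api": "arm_command", "payload": {
  "plan": [
    [0.06, 0, 0.0469, 0.0013, 0],
    [0.06, 0, 0.0469, 0.0013, 0],
    [0.06, 0, 0.0469, 0.0013, 0],
    [0.06, 0, 0.0469, 0.0013, 0],
    [0.06, 0, 0.0469, 0.0013, 0],
    [0.06, 0, 0, 0, 0.152],
    [0.06, 0, 0, 0, 0.152],
    [0.06, 0, 0, 0, 0.152],
    [0.06, 0.04, 0, 0, 0],
    [0.06, 0, 0, 0, 0],
    [0.06, 0, 0, 0, 0],
    [0.06, 0, 0, 0, 0]
  ]
}}

```text
clock: 12.68
tool_pos: [0.4795, -0.2894, 0.198]
eef_rot: [0.693, -0.144, -0.692, -0.143]
contact_force: [0.2, -0.2, 0.3]
opening: 0.683
```

```bash
python3 - <<'E'
from h import *
p,d,s=shot("wrist","w10"); crop("w10","w10c",0,0,512,384,1.5); print(s['clock'],s['tool_pos'],np.abs(s['qd']).max(),s['q'][6])
y=R.from_quat(s['eef_rot']).as_matrix()[:,1]; print(np.degrees(np.arctan2(y[1],y[0])))
print([proj("wrist",[.4797,-.2887,z],s) for z in(.023,.085)])
E
```

```text
12.675 [ 0.47954624 -0.28939812  0.19795095] 0.004536259408099953 -1.417714798328956
-113.44808794930546
[(np.float64(258.9850466091994), np.float64(171.13354488153084)), (np.float64(258.80609668909136), np.float64(186.14751459701355))]
```

View pics/w10c.png

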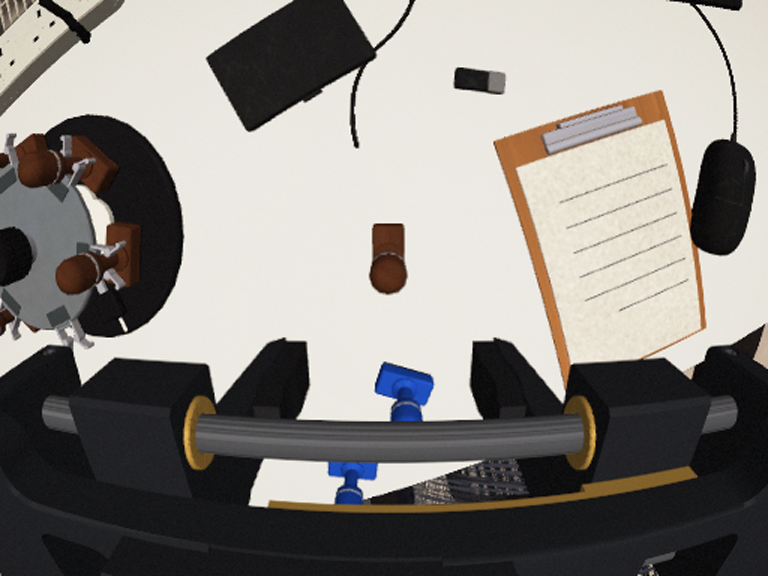

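Request:
{"api": "arm_command", "payload": {
  "plan": [
    [0.06, 0.04, 0, 0, 0],
    [0.06, 0.04, 0, 0, 0],
    [0.06, 0.04, 0, 0, 0],
    [0.06, 0.031, 0, 0, 0],
    [0.06, 0, 0, 0, 0],
    [0.06, 0, 0, 0, 0],
    [0.06, 0, 0, 0, 0]
  ]
}}

```text
clock: 13.6
tool_pos: [0.4798, -0.2895, 0.0474]
eef_rot: [0.693, -0.144, -0.691, -0.143]
contact_force: [0.3, 0.7, -0.2]
opening: 0.681
```

```bash
python3 - <<'E'
from h import *
p,d,s=shot("wrist","w11"); crop("w11","w11c",130,90,260,190,3); print(s['clock'],s['tool_pos'])
shot("side","s11");crop("s11","s11c",200,190,120,110,5)
E
```

```text
13.6 [ 0.47980858 -0.28954613  0.04738635]
```

View pics/w11c.png

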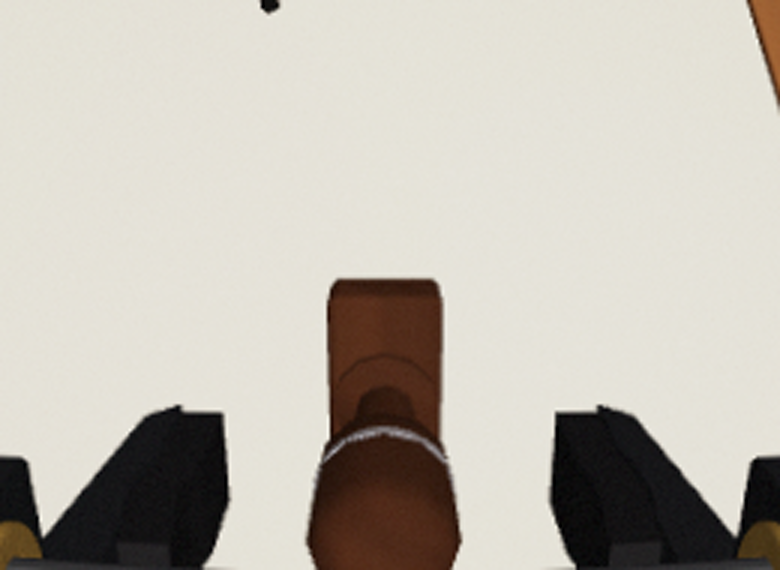

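View pics/s11c.png

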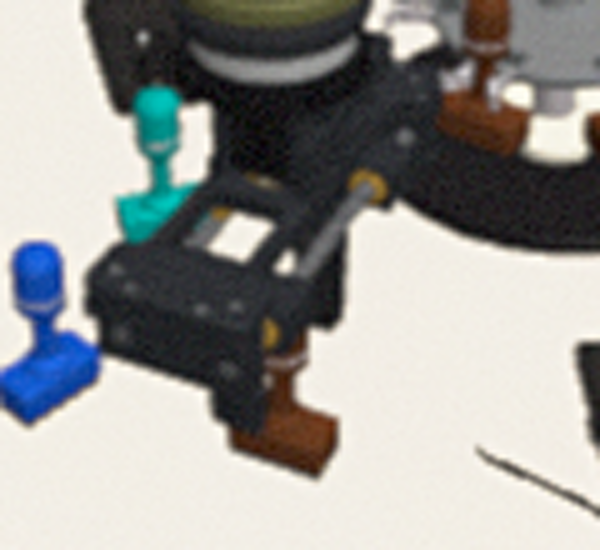

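Request:
{"api": "arm_command", "payload": {
  "plan": [
    [0.015, 0, 0, 0, 0],
    [0.015, 0, 0, 0, 0],
    [0.015, 0, 0, 0, 0],
    [0.015, 0, 0, 0, 0],
    [0.015, 0, 0, 0, 0],
    [0.015, -0.03, 0, 0, 0],
    [0.015, -0.05, 0, 0, 0],
    [0.015, -0.05, 0, 0, 0],
    [0.015, 0, 0, 0, 0],
    [0.015, 0, 0, 0, 0],
    [0.015, 0, 0, 0, 0]
  ],
  "force": 50
}}

```text
clock: 15.08
tool_pos: [0.4779, -0.2883, 0.1743]
eef_rot: [-0.691, 0.143, 0.693, 0.144]
contact_force: [0.3, 0.6, -0.7]
opening: 0.253
```

```bash
python3 - <<'E'
from h import *
p,d,s=shot("wrist","w12"); crop("w12","w12c",130,90,260,190,3); print(s['clock'],s['tool_pos'],s['opening']*.0881)
E
```

```text
15.075 [ 0.47785849 -0.2882731   0.17428036] 0.02228560021643092
```

View pics/w12c.png

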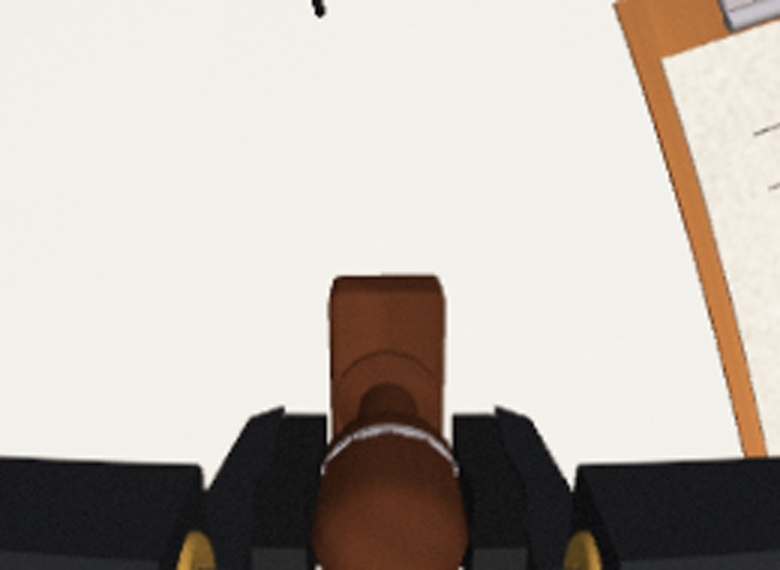

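Request:
{"api": "arm_command", "payload": {
  "plan": [
    [0.015, 0, -0.0458, 0.0198, 0],
    [0.015, 0, -0.0458, 0.0198, 0],
    [0.015, 0, -0.0458, 0.0198, 0],
    [0.015, 0, -0.0458, 0.0198, 0],
    [0.015, 0, -0.0458, 0.0198, 0],
    [0.015, 0, 0, 0, -0.1737],
    [0.015, 0, 0, 0, -0.1737],
    [0.015, 0, 0, 0, -0.1737],
    [0.015, 0, 0, 0, -0.1737],
    [0.015, 0, 0, 0, -0.1737],
    [0.015, 0, 0, 0, -0.1737]
  ]
}}

```text
clock: 16.5
tool_pos: [0.4785, -0.0394, 0.1748]
eef_rot: [-0.671, -0.222, 0.672, -0.222]
contact_force: [-0.7, -0.2, -0.6]
opening: 0.255
```

Request:
{"api": "arm_command", "payload": {
  "plan": [
    [0.015, 0, 0, 0, -0.1737],
    [0.015, 0, 0, 0, -0.1737],
    [0.015, 0, 0, 0, -0.1737],
    [0.015, 0, 0, 0, -0.1737],
    [0.015, 0, 0, 0, -0.1737],
    [0.015, 0, 0, 0, 0],
    [0.015, 0, 0, 0, 0],
    [0.015, 0, 0, 0, 0]
  ]
}}

```text
clock: 17.5
tool_pos: [0.479, -0.0394, 0.1756]
eef_rot: [-0.517, -0.482, 0.517, -0.482]
contact_force: [-0.0, -0.1, -1.1]
opening: 0.255
```

```bash
python3 - <<'E'
from h import *
p,d,s=shot("wrist","w13"); crop("w13","w13c",0,0,512,384,1.5); print(s['clock'],s['tool_pos'],s['opening']*.0881,s['q'])
M=R.from_quat(s['eef_rot']).as_matrix(); print(M,np.degrees(np.arctan2(M[1,1],M[0,1])))
E
```

```text
17.5 [ 0.47898364 -0.03936438  0.17555023] 0.022507257054861115 [ 0.23234912  0.62846688 -0.38894167  2.05001462  0.44545631  0.54423614
 -0.54637095]
[[-2.98201980e-04  9.97498931e-01 -7.06809354e-02]
 [-1.80691549e-04 -7.06809912e-02 -9.97498955e-01]
 [-9.99999939e-01 -2.84684716e-04  2.01316839e-04]] -4.05310218901203
```

View pics/w13c.png

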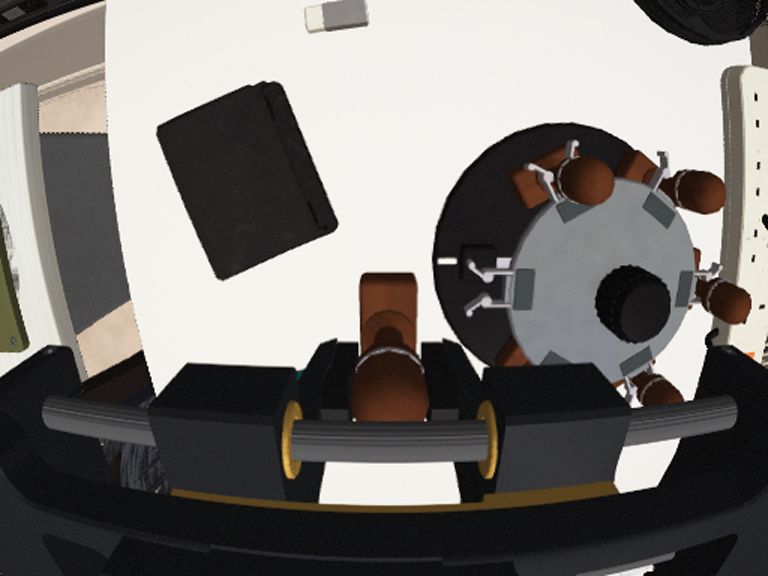

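```bash
python3 - <<'E'
from h import *
crop("w13","w13d",280,140,130,100,6)
E
```

```text
(no output)
```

View pics/w13d.png

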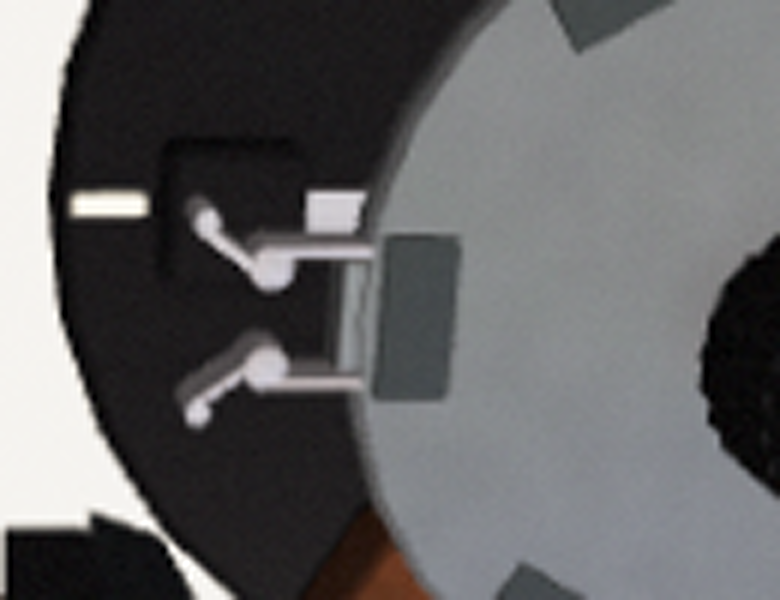

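```bash
python3 - <<'E'
from h import *
st=ld("w13");s9=ld("w9")
px=lambda x,y:(280+(x+.5)/6-.5,140+(y+.5)/6-.5)
p9=lambda x,y:(170+(x+.5)/4.5-.5,(y+.5)/4.5-.5)
nd=lambda a,b:np.degrees(np.arctan2(*(b-a)[1::-1]))
N=[onz("wrist",*px(273,270),.0845,st),onz("wrist",*px(266,367),.0845,st)]; nose=sum(N)/2
m=onz("wrist",*px(110,204),.012,st); print("nose",N,nose,nd(*N)+90,"mark",m,"markline",nd(onz("wrist",*px(72,204),.012,st),onz("wrist",*px(148,204),.012,st)))
print("tri L",tri(ray("wrist",*px(273,270),st),ray("wrist",*p9(332,530),s9)))
print("tri R",tri(ray("wrist",*px(266,367),st),ray("wrist",*p9(399,538),s9)))
c=np.array([.6127,-.0478,0]); print(nd(c,nose)-180,nd(c,m)-180)
o=[onz("wrist",*px(208,222),.0845,st),onz("wrist",*px(198,412),.0845,st)];print("outer",sum(o)/2,nd(*o)+90)
b=[onz("wrist",*px(384,234),.087,st),onz("wrist",*px(374,398),.087,st)];print("block",nd(*b)+90)
E
```

```text
nose [array([ 0.53458638, -0.03541449,  0.0845    ]), array([ 0.53346318, -0.04974846,  0.0845    ])] [ 0.53402478 -0.04258147  0.0845    ] -4.480522511689614 mark [ 0.52017811 -0.04201026  0.012     ] markline -3.78123437559524
tri L (array([ 0.53497689, -0.03536653,  0.08395295]), np.float64(0.0006860408255296393))
tri R (array([ 0.53391353, -0.05020904,  0.0829215 ]), np.float64(0.0003041538595483541))
-3.7948687038490334 -3.580729028596977
outer [ 0.52441004 -0.04183135  0.0845    ] -3.988920196311838
block -2.8554171183574937
```

Request:
{"api": "arm_command", "payload": {
  "plan": [
    [0.015, 0.03, 0, -0.0005, 0],
    [0.015, 0.03, 0, 0, 0],
    [0.015, 0.0225, 0, 0, 0],
    [0.015, 0, 0, 0, 0],
    [0.015, 0, 0.02, 0, 0],
    [0.015, 0, 0.018, 0, 0],
    [0.015, 0, 0, 0, 0],
    [0.015, 0, 0, 0, 0],
    [0.015, 0, 0, 0, 0]
  ]
}}

```text
clock: 18.68
tool_pos: [0.5161, -0.0416, 0.0935]
eef_rot: [-0.517, -0.483, 0.517, -0.482]
contact_force: [0.3, 0.1, -0.3]
opening: 0.252
```

```bash
python3 - <<'E'
from h import *
p,d,s=shot("wrist","w14"); crop("w14","w14c",150,100,260,190,3); print(s['clock'],s['tool_pos'],s['contact_force'])
shot("side","s14");crop("s14","s14c",220,140,130,100,6)
M=R.from_quat(s['eef_rot']).as_matrix(); print(np.degrees(np.arctan2(M[1,1],M[0,1])), M.T@(np.array([.5380,-.0428,.093])-s['tool_pos']))
E
```

```text
18.675 [ 0.51606466 -0.0415847   0.09345843] [ 0.28176206  0.13160461 -0.28242105]
-3.957038622836 [ 0.00044002  0.02196729 -0.0003015 ]
```

View pics/w14c.png

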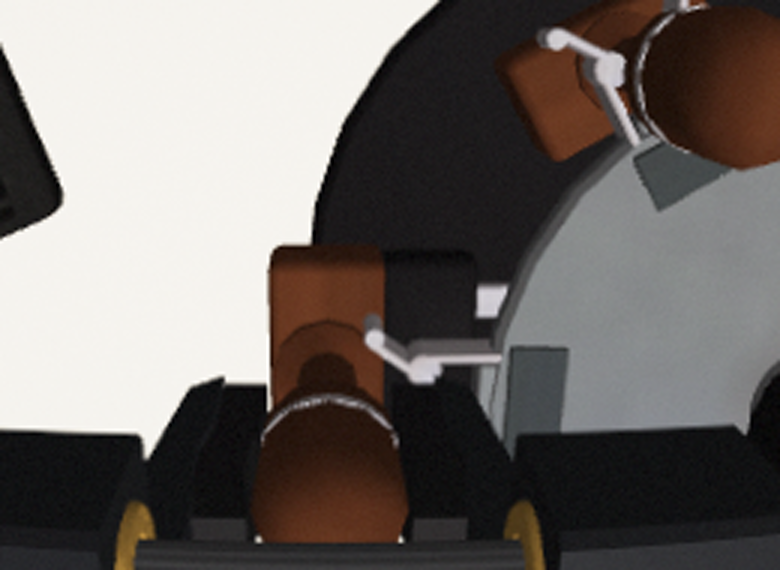

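View pics/s14c.png

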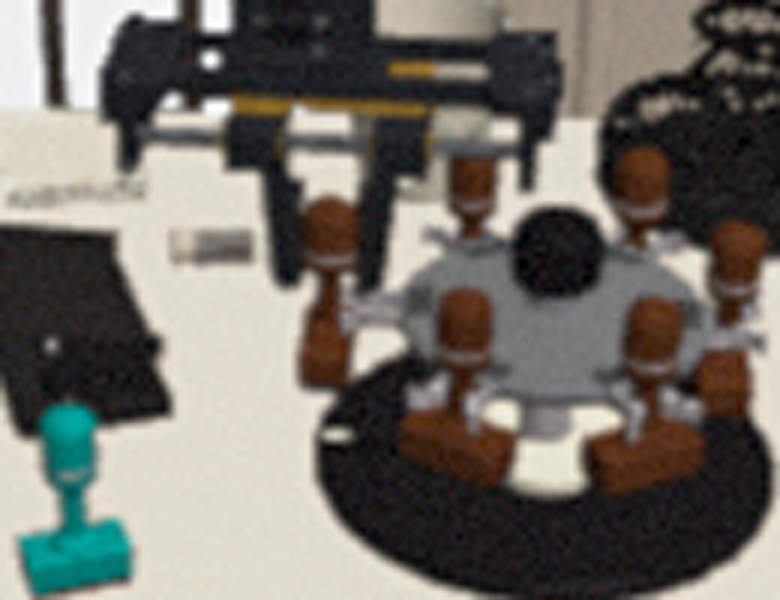

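Request:
{"api": "arm_command", "payload": {
  "plan": [
    [0.015, 0, 0.005, 0, 0],
    [0.015, 0, 0.004, 0, 0],
    [0.015, 0, 0.004, 0, 0],
    [0.015, 0, 0.004, 0, 0],
    [0.015, 0, 0.003, 0, 0],
    [0.015, 0, 0.002, 0, 0],
    [0.015, 0, 0, 0, 0],
    [0.015, 0, 0, 0, 0]
  ]
}}

```text
clock: 19.77
tool_pos: [0.5355, -0.0437, 0.0921]
eef_rot: [-0.515, -0.484, 0.519, -0.481]
contact_force: [-4.7, -0.2, -1.9]
opening: 0.251
```

```bash
python3 - <<'E'
from h import *
p,d,s=shot("wrist","w15"); crop("w15","w15c",150,100,260,190,3); print(s['clock'],s['tool_pos'],s['contact_force'],s['moment'])
M=R.from_quat(s['eef_rot']).as_matrix(); print(M.T@(np.array([.5380,-.0428,.093])-s['tool_pos']))
E
```

```text
19.775 [ 0.53551997 -0.04367183  0.09213826] [-4.70084291 -0.21304218 -1.8647151 ] [-0.06802493  1.08280211  0.02269726]
[-0.00088082  0.00240732 -0.00104027]
```

View pics/w15c.png

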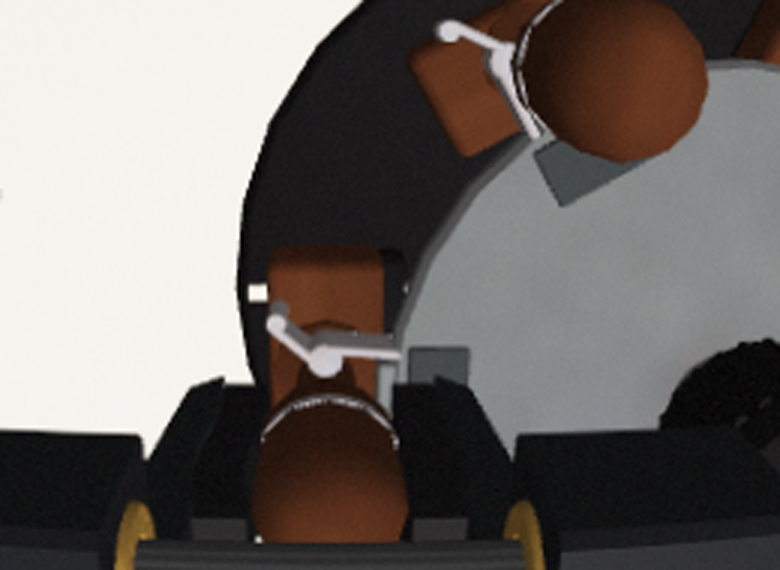

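Request:
{"api": "arm_command", "payload": {
  "plan": [
    [0.015, 0, 0.002, 0, 0],
    [0.015, 0, 0.002, 0, 0],
    [0.015, 0, 0.001, 0, 0],
    [0.015, 0, 0, 0, 0],
    [0.015, 0, 0, 0, 0]
  ]
}}

```text
clock: 20.45
tool_pos: [0.5396, -0.0439, 0.0924]
eef_rot: [-0.514, -0.484, 0.52, -0.481]
contact_force: [-9.3, 0.3, 2.5]
opening: 0.251
```

```bash
python3 - <<'E'
from h import *
p,d,s=shot("wrist","w16"); crop("w16","w16c",150,100,260,190,3); print(s['clock'],s['tool_pos'],s['contact_force'],s['moment'])
M=R.from_quat(s['eef_rot']).as_matrix(); print(M.T@(np.array([.5380,-.0428,.093])-s['tool_pos']))
E
```

```text
20.45 [ 0.53960775 -0.04388856  0.09244231] [-9.27053383  0.34463957  2.47562281] [-0.03255792  1.89256705  0.03767262]
[-0.0005453  -0.00168392 -0.0009736 ]
```

View pics/w16c.png

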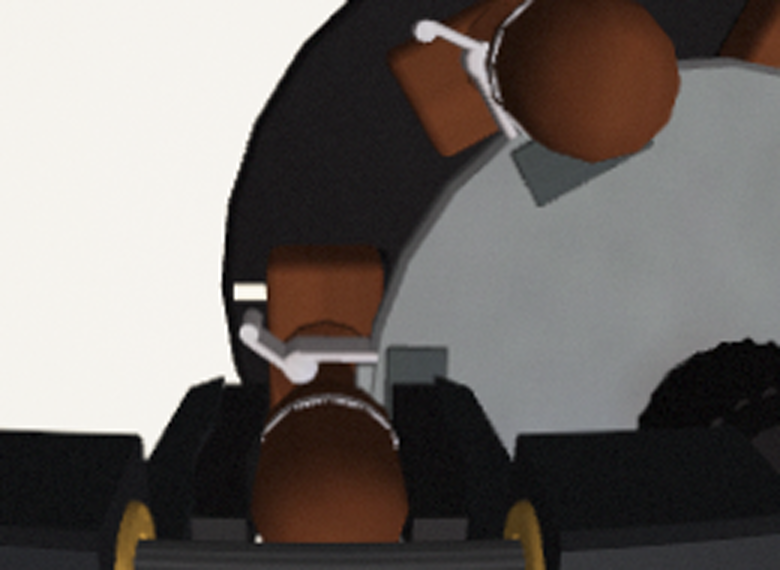

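Request:
{"api": "arm_command", "payload": {
  "plan": [
    [0.015, 0, 0.0015, 0, 0],
    [0.015, 0, 0.0015, 0, 0],
    [0.015, 0, 0, 0, 0],
    [0.015, 0, 0, 0, 0]
  ]
}}

```text
clock: 21.0
tool_pos: [0.5401, -0.044, 0.0923]
eef_rot: [-0.513, -0.485, 0.521, -0.48]
contact_force: [-13.2, 0.2, 6.5]
opening: 0.253
```

```bash
python3 - <<'E'
from h import *
p,d,s=shot("wrist","w17"); crop("w17","w17c",150,100,260,190,3); print(s['clock'],s['tool_pos'],s['contact_force'],s['moment'])
M=R.from_quat(s['eef_rot']).as_matrix(); print(M,M.T@(np.array([.5380,-.0428,.093])-s['tool_pos']))
E
```

```text
21.0 [ 0.54005657 -0.0439978   0.0922649 ] [-13.17411968   0.16551749   6.48599263] [ 0.13000292  2.94477781 -0.01819246]
[[-0.01368497  0.99753732 -0.06878963]
 [-0.00226984 -0.06882689 -0.99762604]
 [-0.99990378 -0.01349634  0.00320615]] [-0.0007096  -0.00214387 -0.00105113]
```

View pics/w17c.png

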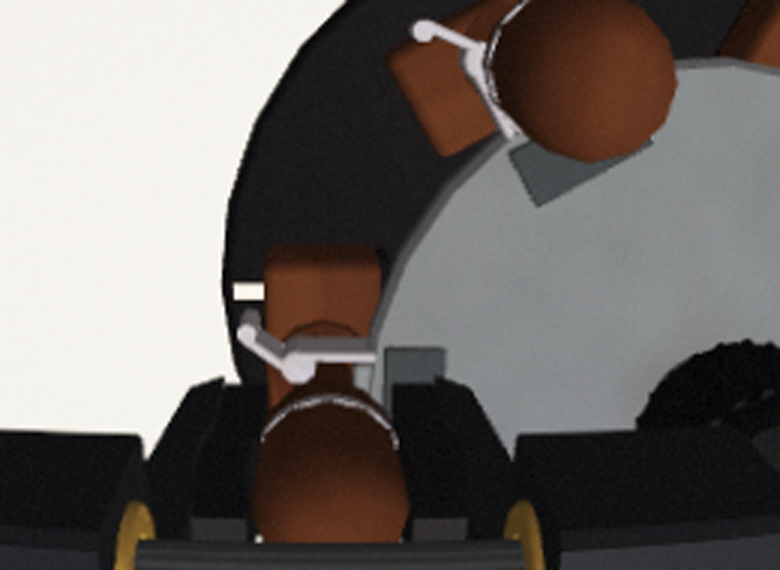

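Request:
{"api": "arm_command", "payload": {
  "plan": [
    [0.015, 0, -0.003, 0, 0],
    [0.015, 0, -0.002, 0, 0],
    [0.015, 0, 0, 0, 0],
    [0.03, 0, 0, 0, 0],
    [0.04, 0, 0, 0, 0],
    [0.045, 0, 0, 0, 0],
    [0.045, 0, 0, 0, 0],
    [0.045, 0, 0, 0, 0]
  ]
}}

```text
clock: 22.05
tool_pos: [0.5423, -0.0432, 0.0933]
eef_rot: [0.517, 0.482, -0.517, 0.483]
contact_force: [-0.5, 0.2, 0.9]
opening: 0.51
```

```bash
python3 - <<'E'
from h import *
p,d,s=shot("wrist","w18"); crop("w18","w18c",150,100,260,190,3); print(s['clock'],s['tool_pos'],s['contact_force'],s['opening']*.0881)
shot("side","s18");crop("s18","s18c",220,140,130,100,6)
E
```

```text
22.05 [ 0.54229875 -0.04321084  0.09334693] [-0.54144927  0.16272119  0.94642064] 0.04492449149134126
```

View pics/w18c.png

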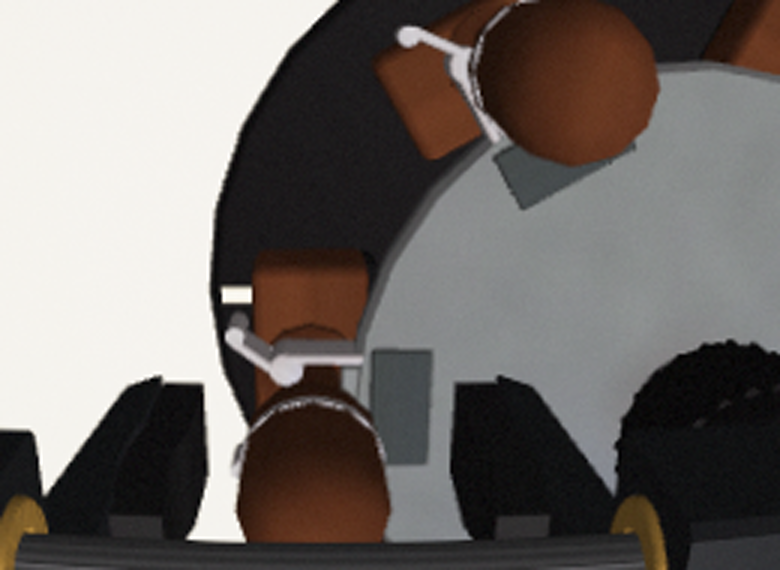

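View pics/s18c.png

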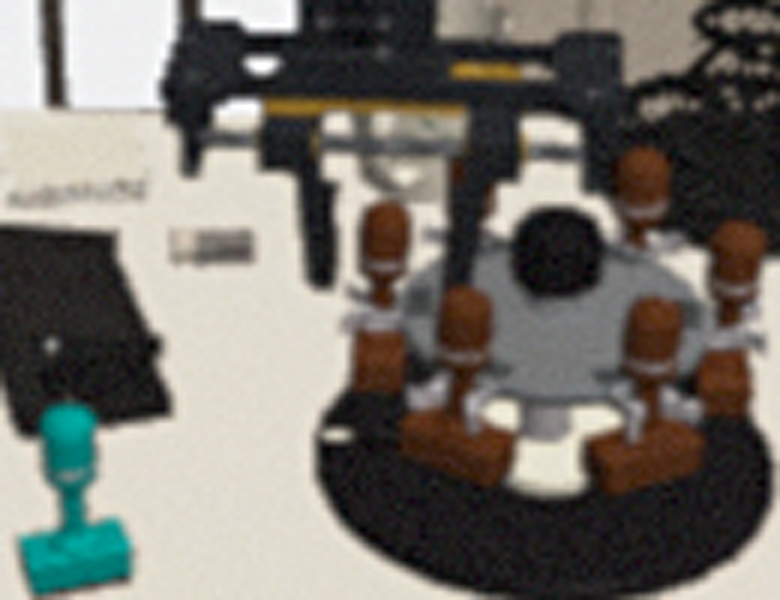

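Request:
{"api": "arm_command", "payload": {
  "plan": [
    [0.045, -0.02, 0, 0, 0],
    [0.045, -0.04, 0, 0, 0],
    [0.045, -0.05, 0, 0, 0],
    [0.045, -0.05, 0, 0, 0],
    [0.045, 0, 0, 0.05, 0],
    [0.045, 0, 0, 0.05, 0],
    [0.045, 0, 0, 0, 0],
    [0.045, 0, 0, 0, 0],
    [0.045, 0, 0, 0, 0],
    [0.045, 0, 0, 0, 0]
  ]
}}

```text
clock: 23.4
tool_pos: [0.5353, -0.1416, 0.2533]
eef_rot: [0.517, 0.483, -0.516, 0.483]
contact_force: [0.2, -0.6, 0.3]
opening: 0.515
```

```bash
python3 - <<'E'
from h import *
p,d,s=shot("wrist","w19"); crop("w19","w19c",60,60,400,220,2); print(s['clock'],s['tool_pos'],s['contact_force'])
shot("side","s19");crop("s19","s19c",240,140,130,100,6)
E
```

```text
23.4 [ 0.53525496 -0.14161902  0.25326799] [ 0.20647231 -0.55409399  0.28311297]
```

View pics/w19c.png

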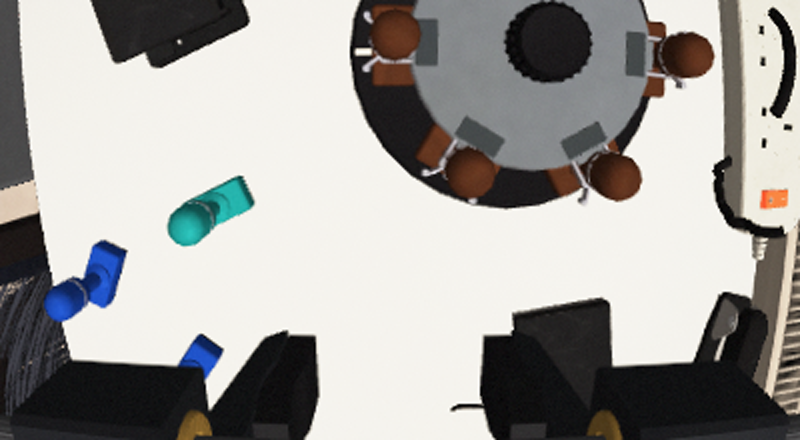

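View pics/s19c.png

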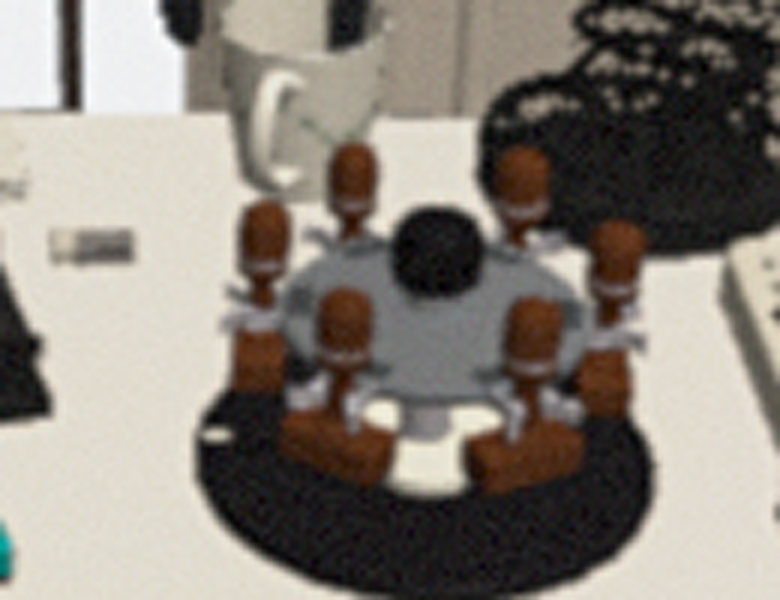

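```bash
python3 - <<'E'
from h import *
st=ld("w19"); crop("w19","w19d",220,55,190,115,4)
px=lambda x,y:(60+(x+.5)/2-.5,60+(y+.5)/2-.5)
c=np.array([.6127,-.0478])
for h in[(395,36),(688,54),(613,176),(470,174)]:
    P=onz("wrist",*px(*h),.118,st)[:2]-c; print(P,np.linalg.norm(P),np.degrees(np.arctan2(P[1],P[0])))
E
```

```text
[-0.07300117  0.00528797] 0.07319243716221394 175.85691731509002
[ 0.07447165 -0.0049095 ] 0.0746333016337701 -3.771731048511118
[ 0.03109875 -0.0668609 ] 0.07373949434886125 -65.05563126539047
[-0.04154185 -0.06266094] 0.0751805722180727 -123.54288535432728
```

View pics/w19d.png

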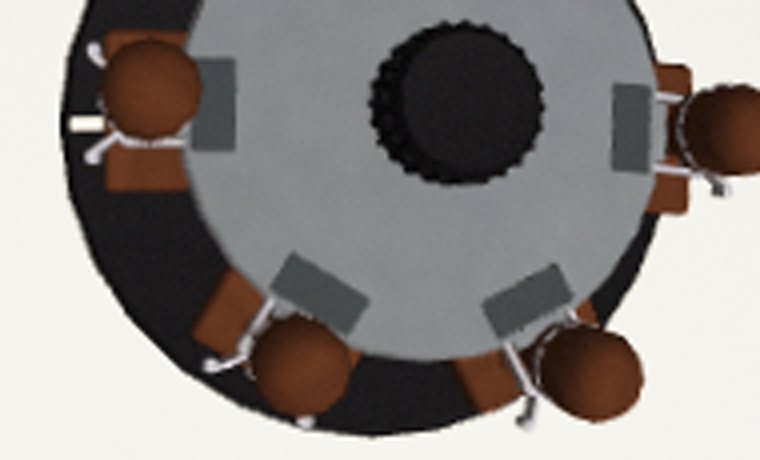

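```bash
python3 - <<'E'
from plant import r
print(r.finish_job(), r.get_state()['clock'])
E
```

```text
the job is handed in; nothing more can be done
the job is handed in; nothing more can be done
```

The wooden stamp is in the empty clip at the front of the carousel, fully home and square. I handed the job in with the arm clear, at about 23.5 s on the clock.

**Turning the head:** I gripped the knob, turned the head about 66° clockwise and released it. The clip then stood about 2.3° off the white mark. It stayed there instead of centring itself as the text says it should, so I turned the head about 2.5° more. After that the clip measured within about 0.5° of the mark, at −3.8° to −4.5° against −3.6° to −3.7°.

**Fitting the stamp:** I gripped it by the handle, carried it to the front and pushed its neck straight in. The push force reached about 9 N. Pushing 3 mm further raised the force to 13 N with only about 0.5 mm of motion, so I took the neck to be against the stop. I did not see a clear drop in force at the snap.

**Last checks:**
- **Position:** The handle is 73.2 mm from the turning axis; the three hanging ones I could measure are at 73.7 to 75.2 mm. It stands at 175.9°, in line with the mark to about 0.4°.
- **Attitude:** The last side and wrist pictures show it upright and square like the others.
- **Other things on the desk:** I noticed nothing out of place in the last pictures, but I did not measure the positions of the ink pad, mug, eraser or memory stick again.

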